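# Turn the gauge hook to its stop and hang the setting ring

### The arm

A 6-joint arm with a two-finger parallel gripper is mounted at the origin on the work surface. World frame = base frame: x ahead of the robot, y to its left, z up, the work surface at z = 0. Lengths are in m, angles in rad, forces in N, time in s.
With the tool pointing down it reaches from about 0.35 to 0.975 m from the base axis. Payload 4.9 kg.
Tool frame: the origin (TCP) lies on the centre line of the jaws, within the pads' length; the fingertips stand 14 mm ahead of it and the grasp point (between the pads) lies 5 mm behind it; y points along the fingers, z is the direction in which the jaws open and shut, and the axes are right-handed (so a half turn about y gives the same grasp; the last joint's range is limited). The gripper opens to 85 mm and grips with 20 to 120 N. Pads are 22 mm wide; open, the fingers measure 114 mm over their backs; the gripper's body (76 mm by 85 mm) begins 54 mm behind the grasp point. The pads swing forward as they close: fully open they stand 13 mm farther back than shut.
Start: joints at [1.002, 0.053, 1.613, -0, 1.476, -0.119], TCP at [0.272, 0.563, 0.245] pointing down, gripper open.
Joint ranges: [-3.01, 3.01], [-1.01, 2.22], [0.06, 2.58], [-1.02, 4.17], [0.09, 2.62], [-3.14, 3.14]. Speed limits (rad/s): [2.57, 2.57, 3.14, 3.14, 3.14, 3.14].

### API

Orientations are given as a rotation vector (axis times angle).
In Python, from station import ctrl gives the robot as it stands.
- The arm moves only by the tool servo_tool, never from a script. Its arguments are lists of equal length, an entry for each row: "delta_pos": the shift along the tool's x, y, z in m, a list of three; "dr": the turn, a rotation vector about the tool's x, y, z in degrees, a list of three; "grip": the opening, from 0 (shut) to 1 (fully open). In form: {"delta_pos": [[x, y, z], ...], "dr": [[rx, ry, rz], ...], "grip": [grip, ...]}. A call has 1 to 5 rows; each row shifts and turns the pose as measured when the row begins, along the tool's axes as they then stand; what a row does not reach is not made up. A row lasts 1/8 s, in which the tool goes at most 62.5 mm and 10.7 degrees, less where a joint would pass 70% of its speed; a pose out of reach is approached as far as the arm can. A call is refused whole if a number of a shift passes 0.0625 or a number of a turn 10.7, either way. A call with a gripper value outside its range is refused whole. The fingers move at their own pace and stop on an object; "grip_force" is the grip in N (left out, the last holds). Time passes only in rows, so rows that do not move let the fingers close. It gives the time, the measured TCP pose, the force and the opening at its end, in the units of the state.
- ctrl.get_obs(): the state, without advancing time (a new reading comes with each control period).
- ctrl.get_image(name): name is "scene" or "top"; returns the picture (400x640x3 uint8, red, green, blue); there is no depth.
- ctrl.camera_params(name): a dict with "fovy" (degrees; the focal length in pixels is half the picture's height over the tangent of half this angle, whatever the lens; pixels are square), "cx", "cy" (the principal point, pixels), "eye" and "rotation" of the camera in the world. Camera axes: x right, y down, z forward; pixel columns grow to the right and rows downward; lengths in m; the calibration is good to about 2 mm. A picture is of the moment at which its call begins. camera_params takes no time and is no camera call.
- ctrl.finish_job(): hands the job in, once; it reports no verdict.
Trained networks look in the newest picture that a camera, given by its name, has taken for a name from the list of things; names that differ only in an ending like _2 or _b are one class to them, and where a whole thing is asked for, a point or a joint stands for the part that bears it (a point fixed in the world has none). Each returns a list of dicts, best first, with "score" (0 to 1); they miss things now and then, are a little off and sometimes report something else, mostly with a low value. They report only what shows in the picture. A call takes as long as a camera call.
- ctrl.masks_of(camera, label): "pixels" (400x640 bool, what is visible of it) and "extent" ([left, top, right, bottom] in pixels, round what is visible of it).
The state is a dict: "t": time; "q": joint angles; "dq": joint speeds; "effort": joint torques, N m; "tool_pos": TCP position; "tool_rot": TCP orientation; "contact_force": force on the tool from outside, world axes, zero at the start; "wrist_torque": the same for the moment, N m; "opening": finger opening in m.
Only numpy, scipy, OpenCV 4.12 (cv2) and the standard library are available. Lean on these libraries where they do the work, as an engineer would, in place of code of your own. Each camera call takes 0.05 s, during which the arm holds its last target.

### The job

First turn the swivel hook of the gauge stand clockwise (seen from above) until its lug meets the stop pin, and with the fingers press it home there for about half a second with a light push of 8 to 12 N (never over 15 N). Then lift the setting ring out of its rest by the tab, hang it by its bore on the hook, tab up, slide it back along the bar and press its face for about half a second against the hook's round shoulder with 8 to 12 N (never over 20 N). Let go so that it hangs there still, against the shoulder and with the hook still at its stop, and leave the other things on the bench where they are.

Things in the scene. Friction and masses are not known exactly. Their poses are not given: they have to be found in the camera images.
- stop_pin (a point): Centre of the top of the fixed steel stop pin (8 mm diameter, 22 mm tall) on the round flange (52 mm, top at 126 mm) of the fixed gauge stand; 20 mm from the post's vertical axis, 148 mm above the bench. At the stop the hook's bar points away from the pin, roughly towards the robot. Stand: 110 mm square foot, 18 mm post; nothing of stand and hook is above 156 mm.
- hook_lug (a point): Point on top of the hook's stop lug (8 mm wide block on the hub, opposite the bar), 18.3 mm from the swivel axis, on the lug's middle line. When lug and pin touch it is 8 mm from stop_pin. The hook starts 0.9 to 1.9 rad short of the stop. Swivel: about 0.12 N m friction (2 N at 60 mm out), stays where left, rigid end stop, which is best felt.
- hook_seat (a point): Point on the axis of the hook's level round bar (9 mm diameter) in the outer face of the shoulder (32 mm steel disc, 5 mm thick), 34 mm out from the vertical swivel axis, 140 mm above the bench. x points outwards along the bar, z up; turns with the hook. The bar is straight to 78 mm from the swivel axis, then bends up.
- hook_tip (a point): Centre of the rounded, upturned end of the hook's bar, 86 mm out from the swivel axis and 9 mm above the bar's axis; the highest point of the end is 13.5 mm above the bar's axis, the outermost 90.5 mm from the swivel axis.
- ring_bore (a point): Centre of the bore of the steel setting ring (60 mm outer, 32 mm bore, 12 mm thick, about 0.24 kg). x is the bore's axis (level), z points up to the tab; both faces alike. Its flat foot (36 mm wide) is 32 mm below. Hung on the bar this point is 11.5 mm below the bar's axis, and 6 mm out from hook_seat when the ring's face touches the shoulder.
- ring_tab (a point): Point to grip on the ring's flat aluminium tab: 60 mm above the bore's centre, on the middle plane. The tab is 12 mm thick (along the ring's x), 24 mm wide (along its y) and reaches from 26 to 72 mm above the bore's centre.
- rest: Fixed black rest in which the ring stands upright at the start, foot on the slot floor 6 mm above the bench (bore centre at 38 mm): base 60 x 90 mm, slot 15 mm wide between two walls 70 mm long, tops at 26 mm, along the rest's y; origin under its centre.
- caliper: Bystander: digital caliper, about 200 mm long, 55 mm wide, lying flat; origin under the middle of its beam, x along the beam.
- oil: Bystander: white oil bottle, 48 mm diameter, 115 mm tall, upright; origin at its underside.
- part: Bystander: 100 mm square plate with an 80 mm grey disc and an upright 8 mm rod, 114 mm tall in all; origin under its centre.
- block: Bystander: plain steel block 60 x 35 x 35 mm; origin under its centre.

How it is judged:
On the way, in this order (a step that is already met when the one before it is completed fails the run):
1. the hook is at its stop (lug within 1.5 mm of the pin) and the fingers press on it with over 7 N, the ring not yet on it (distance between hook_lug and stop_pin below 0.0095 m and contact force between the fingers and hook above 7 N and distance between ring_bore and hook_seat above 0.09 m), for 0.2 s.
2. the hook still at its stop, the ring is on the bar and pressed with over 7 N against the shoulder (face within 2.5 mm of it) (distance between hook_lug and stop_pin below 0.0095 m and contact force between ring and hook above 7 N and x of ring_bore in the frame of hook_seat between 0.004 and 0.0085 m and y of ring_bore in the frame of hook_seat between -0.007 and 0.007 m and z of ring_bore in the frame of hook_seat between -0.0145 and 0 m), for 0.2 s.
At the end, for the whole second after the job is handed in: The lug is within 1.5 mm of the stop pin; the ring hangs on the bar by its bore, tab up within 0.35 rad, its face within 2.5 mm of the shoulder, bore centre 8 to 14.5 mm below the bar's axis and within 7 mm sideways; released and still (distance between hook_lug and stop_pin below 0.0095 m and x of ring_bore in the frame of hook_seat between 0.004 and 0.0085 m and y of ring_bore in the frame of hook_seat between -0.007 and 0.007 m and z of ring_bore in the frame of hook_seat between -0.0145 and -0.008 m and angle between ring_bore's own z axis and vertical below 0.35 rad and linear speed of ring below 0.02 m/s and contact force between ring and the fingers below 0.01 N); the robot touches nothing.
It fails at once if the fingers push on the hook with more than 15 N (contact force between the fingers and hook above 15 N).
It fails at once if the ring presses on the hook with more than 20 N (contact force between ring and hook above 20 N).
It fails at once if a bystander is moved by more than 15 mm (distance of any of caliper, oil, part, block from where it was at the start of the episode above 0.015 m).
It also fails if it takes over 72 s, if anything falls off the work surface, if the arm or the gripper's body presses on something with over 40 N, if the wrist force passes 120 N, or if a joint passes its speed limit or range.

## Working session

There is one attempt and no reset: what is moved stays moved. The work goes in short steps, Python scripts to look and compute and a tool call to move; the robot and the scene stay as the last step left them, time stands still between calls to the robot, and variables do not carry over. Pictures are saved under pics/ and viewed, and the job is handed in when it is done.

Besides the shell and the picture viewer there is one more tool, called after "Request:" as name(argument=value, ...), one argument or row to a line, values as JSON. servo_tool: Moves the arm, as the interface text tells. Its arguments: {"type":"object","properties":{"delta_pos":{"type":"array","items":{"type":"array","items":{"type":"number"}}},"dr":{"type":"array","items":{"type":"array","items":{"type":"number"}}},"grip":{"type":"array","items":{"type":"number"}},"grip_force":{"type":"number"}},"required":["delta_pos","dr","grip"]}

```bash
ls; mkdir -p pics
python3 - <<'E'
from station import ctrl
import cv2,numpy as np
for n in ("scene","top"):
    im=ctrl.get_image(n); cv2.imwrite(f"pics/{n}0.png",im[:,:,::-1])
    p=ctrl.camera_params(n); print(n,{k:np.round(v,4).tolist() if not isinstance(v,str) else v for k,v in p.items()})
print(ctrl.get_obs())
E
```

```text
pics
scene {'fovy': 50.7034, 'cx': 319.497, 'cy': 196.6403, 'eye': [1.4179, 0.2748, 1.0099], 'rotation': [-1.4778, -2.0769, 0.8352]}
top {'fovy': 50.7339, 'cx': 317.4256, 'cy': 199.3641, 'eye': [0.442, 0.0265, 1.1606], 'rotation': [-2.1781, 2.1474, -0.1496]}
{'t': 0.1, 'q': array([ 1.00202086e+00,  5.33050146e-02,  1.61419045e+00,  1.55416157e-07,
        1.47601471e+00, -1.18983698e-01]), 'dq': array([ 5.41195659e-04, -1.56759192e-03, -2.06629857e-03, -9.47458268e-05,
       -2.82211797e-03, -1.01908699e-03]), 'effort': array([ 8.55388225e-04, -3.94896662e+01, -3.71367109e+01, -1.21076264e-04,
        3.85542095e-03, -2.97869633e-05]), 'tool_pos': array([0.27142537, 0.56236931, 0.24415699]), 'tool_rot': array([-1.5436757 ,  0.35332505, -0.35230204]), 'contact_force': array([-0.09354073,  0.35432732, -0.31766944]), 'wrist_torque': array([ 0.00979922, -0.01435455,  0.00601742]), 'opening': 0.08559399525831081}
```

View pics/scene0.png

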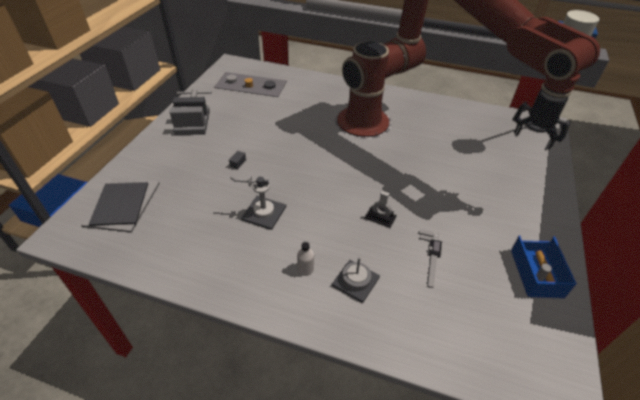

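View pics/top0.png

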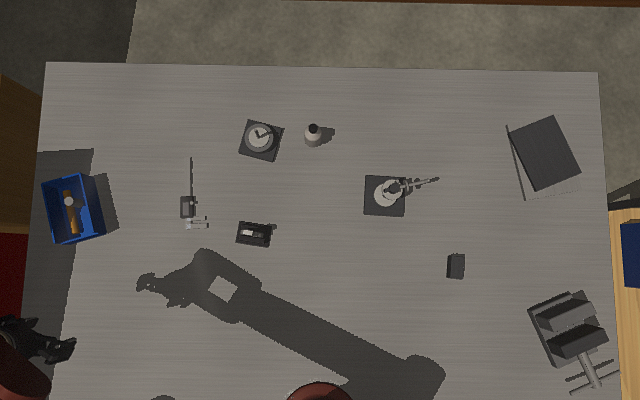

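```bash
cat > h.py <<'E'
from station import ctrl
import cv2,numpy as np
from scipy.spatial.transform import Rotation as R
def cam(n):
    p=ctrl.camera_params(n); f=200/np.tan(np.radians(p['fovy'])/2)
    r=np.array(p['rotation']); M=R.from_rotvec(r).as_matrix() if r.size==3 else r
    return f,p['cx'],p['cy'],np.array(p['eye']),M
def proj(n,X):
    f,cx,cy,e,M=cam(n); c=(np.atleast_2d(X)-e)@M
    return np.c_[cx+f*c[:,0]/c[:,2],cy+f*c[:,1]/c[:,2]]
def unproj(n,uv,z):
    f,cx,cy,e,M=cam(n); uv=np.atleast_2d(uv).astype(float)
    d=np.c_[(uv[:,0]-cx)/f,(uv[:,1]-cy)/f,np.ones(len(uv))]@M.T
    return e+d*((z-e[2])/d[:,2])[:,None]
def crop(n,im,c,w,h,s,fn,draw=[]):
    x,y=int(c[0]-w/2),int(c[1]-h/2)
    x=max(x,0);y=max(y,0)
    o=cv2.resize(im[y:y+h,x:x+w,::-1],None,fx=s,fy=s,interpolation=cv2.INTER_CUBIC)
    for u,v in draw: cv2.circle(o,(int((u-x+.5)*s),int((v-y+.5)*s)),3,(0,0,255),1)
    cv2.imwrite(fn,o); print(fn,'origin',x,y,'scale',s)
E
python3 - <<'E'
from h import *
for n in ("scene","top"):
    im=ctrl.get_image(n)
    print(n,'base',proj(n,[0,0,0]))
    for l in ("hook_seat","stop_pin","ring_bore","rest","caliper","oil","part","block"):
        r=ctrl.masks_of(n,l)
        for d in r[:2]:
            ys,xs=np.nonzero(d['pixels']); c=(xs.mean(),ys.mean())
            print(n,l,round(d['score'],2),d['extent'],np.round(c,1),np.round(unproj(n,c,{'hook_seat':.14}.get(l,0.02)),3))
            np.save(f"m_{n}_{l}.npy",r[0]['pixels'])
    cs={'scene':[(265,198),(382,210)],'top':[(400,190),(256,234)]}[n]
    crop(n,im,cs[0],80,60,10,f"pics/{n}_hook.png"); crop(n,im,cs[1],60,50,10,f"pics/{n}_ring.png")
E
```

```text
scene base [[362.68868654 121.04944509]]
scene hook_seat 0.71 [230.3, 175.5, 269.9, 191.6] [255.1 181. ] [[ 0.605 -0.188  0.14 ]]
scene stop_pin 0.57 [232.4, 178.8, 285.6, 226.1] [261.9 205.8] [[ 0.591 -0.182  0.02 ]]
scene ring_bore 0.75 [375.4, 193.8, 391.5, 217.3] [382.6 204.3] [[0.453 0.183 0.02 ]]
scene ring_bore 0.73 [232.3, 174.0, 283.9, 228.4] [261.9 204.7] [[ 0.586 -0.184  0.02 ]]
scene rest 0.63 [364.4, 209.1, 395.2, 230.4] [380.4 216.5] [[0.508 0.188 0.02 ]]
scene caliper 0.58 [418.7, 229.5, 440.4, 287.1] [432.2 252.3] [[0.595 0.363 0.02 ]]
scene caliper 0.46 [229.6, 173.2, 283.2, 227.3] [261.1 204.9] [[ 0.588 -0.186  0.02 ]]
scene oil 0.62 [295.3, 244.2, 312.5, 273.9] [305.1 259.3] [[0.742 0.021 0.02 ]]
scene oil 0.17 [235.2, 178.3, 267.1, 194.1] [254.3 181.3] [[ 0.495 -0.253  0.02 ]]
scene part 0.57 [334.5, 257.3, 378.9, 300.7] [355.8 279.9] [[0.761 0.177 0.02 ]]
scene part 0.45 [369.6, 193.8, 389.6, 217.3] [382.4 203.6] [[0.45  0.182 0.02 ]]
scene block 0.66 [231.3, 150.8, 248.5, 170.4] [237.3 159.5] [[ 0.412 -0.359  0.02 ]]
pics/scene_hook.png origin 225 168 scale 10
p
[... 370 characters left out ...]
8, 322.2, 151.2] [313.1 135.4] [[0.764 0.027 0.02 ]]
top rest 0.64 [235.4, 222.5, 275.1, 247.2] [254.3 234.2] [[0.489 0.181 0.02 ]]
top caliper 0.85 [178.2, 161.4, 206.6, 229.2] [189.3 201.2] [[0.575 0.36  0.02 ]]
top oil 0.75 [304.4, 124.1, 322.1, 148.7] [312.7 134.8] [[0.766 0.028 0.02 ]]
top part 0.94 [236.7, 119.2, 284.9, 161.6] [260. 140.] [[0.749 0.174 0.02 ]]
top part 0.74 [362.6, 174.1, 430.2, 214.6] [386.6 194.6] [[ 0.602 -0.176  0.02 ]]
top block 0.87 [446.3, 256.9, 465.2, 278.7] [455.  267.2] [[ 0.408 -0.359  0.02 ]]
top block 0.45 [382.7, 177.9, 427.8, 191.2] [404.7 185.6] [[ 0.627 -0.226  0.02 ]]
pics/top_hook.png origin 360 160 scale 10
pics/top_ring.png origin 226 209 scale 10
```

View pics/top_hook.png

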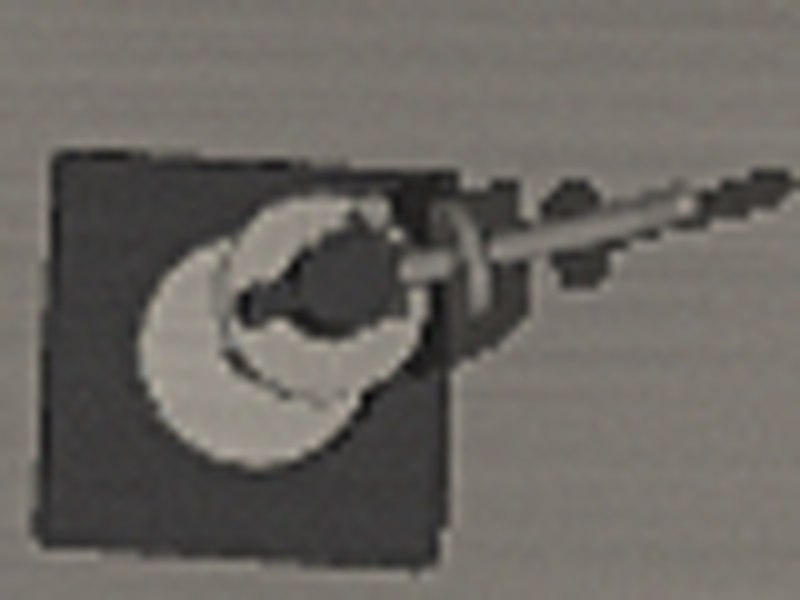

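View pics/scene_hook.png

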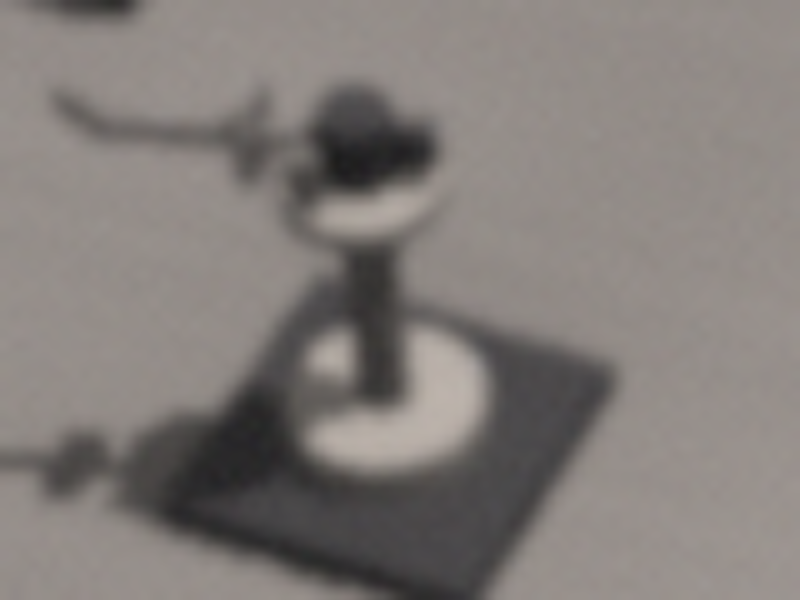

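View pics/top_ring.png

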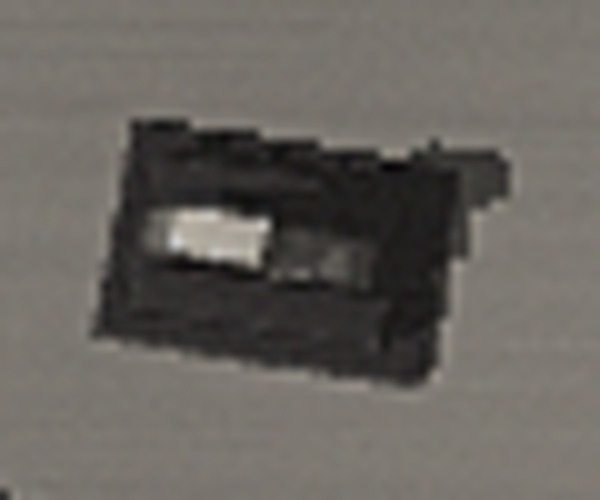

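View pics/scene_ring.png

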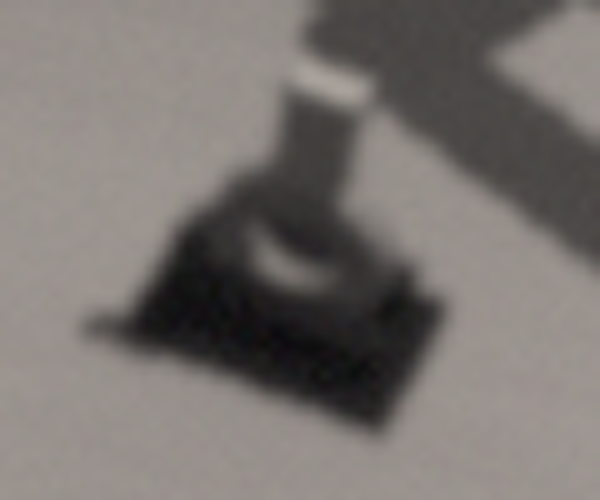

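Run:
```python
from h import *
o=np.array([360,160])-.45
P=lambda *c:o+np.array(c)/10
t=lambda n,c,z:print(n,np.round(unproj('top',P(*c),z)[0],4))
t('tip z149',(687,202),.15)
t('barout',(660,212),.1445)
t('bar at shoulder out',(490,248),.1445)
t('bar in',(405,270),.1445)
t('lug end',(250,308),.148)
t('pin',(375,208),.148)
t('hub',(350,283),.154)
for c in [(55,150),(460,172),(437,568),(35,545)]: t('foot',c,.01)
o=np.array([225,168])-.45
P=lambda *c:o+np.array(c)/10
t=lambda n,c,z:print(n,np.round(unproj('scene',P(*c),z)[0],4))
t('tip',(57,97),.149);t('bar bend',(110,130),.14);t('shoulder',(250,135),.14);t('hub',(355,105),.15);t('lug',(415,135),.145);t('post base',(380,395),.012);t('flange c',(368,205),.126)
```

```text
tip z149 [ 0.6215 -0.2554  0.15  ]
barout [ 0.6199 -0.2502  0.1445]
bar at shoulder out [ 0.6103 -0.2083  0.1445]
bar in [ 0.6045 -0.1874  0.1445]
lug end [ 0.594  -0.1488  0.148 ]
pin [ 0.6192 -0.1795  0.148 ]
hub [ 0.5996 -0.172   0.154 ]
foot [ 0.6582 -0.1187  0.01  ]
foot [ 0.6538 -0.2313  0.01  ]
foot [ 0.5435 -0.2236  0.01  ]
foot [ 0.5482 -0.1132  0.01  ]
tip [ 0.6232 -0.2592  0.149 ]
bar bend [ 0.6225 -0.2433  0.14  ]
shoulder [ 0.6104 -0.2031  0.14  ]
hub [ 0.5973 -0.1739  0.15  ]
lug [ 0.5985 -0.1544  0.145 ]
post base [ 0.5884 -0.1816  0.012 ]
flange c [ 0.6132 -0.1647  0.126 ]
```

Run:
```python
from h import *
o=np.array([226,209])-.45
U=lambda cam,o,c,z:unproj(cam,o+np.array(c)/10,z)[0]
print('tab top corners')
q=[(168,208),(272,218),(266,266),(163,253)]
T=np.array([U('top',o,c,.110) for c in q]);print(np.round(T,4),T.mean(0))
e=(T[1]-T[0]+T[2]-T[3]);print('y dir angle',np.degrees(np.arctan2(*e[[1,0]])), np.linalg.norm(T[1]-T[0]),np.linalg.norm(T[3]-T[0]))
q=[(135,120),(465,165),(425,385),(92,335)]
for z in (0.0,0.006,.026):
  B=np.array([U('top',o,c,z) for c in q]);e=(B[1]-B[0]+B[2]-B[3]);print('rest',z,B.mean(0),np.degrees(np.arctan2(e[1],e[0])),[round(np.linalg.norm(B[i]-B[i-1]),4) for i in range(4)])
o=np.array([352,185])-.45
q=[(288,72),(300,62),(378,85),(362,108)]
S=np.array([U('scene',o,c,.110) for c in [(290,80),(305,62),(378,85),(365,106)]]);print('scene tab',np.round(S,4),S.mean(0))
m=np.load('m_top_ring_bore.npy');ys,xs=np.nonzero(m);print(xs.mean(),ys.mean(),m.sum(),unproj('top',(xs.mean(),ys.mean()),.105))
r=cv2.minAreaRect(np.c_[xs,ys].astype(np.float32));print(r)
m=np.load('m_top_rest.npy');ys,xs=np.nonzero(m)
r=cv2.minAreaRect(np.c_[xs,ys].astype(np.float32));b=cv2.boxPoints(r);print(r,unproj('top',b,.006).round(4),unproj('top',r[0],.01))
ob=ctrl.get_obs();print(R.from_rotvec(ob['tool_rot']).as_matrix().round(3))
print('pin in scene',proj('scene',[[.619,-.1795,.148],[.6,-.172,.154],[.6,-.172,.126]]),'crop origin 225,168')
```

```text
tab top corners
[[0.4965 0.199  0.11  ]
 [0.4943 0.1732 0.11  ]
 [0.4824 0.1743 0.11  ]
 [0.4853 0.1999 0.11  ]] [0.48963884 0.18659954 0.11      ]
y dir angle -95.5258042450505 0.0259257632923559 0.011187273487088327
rest 0.0 [0.4908584  0.18626641 0.        ] -97.32973828354542 [np.float64(0.0597), np.float64(0.0916), np.float64(0.0609), np.float64(0.092)]
rest 0.006 [0.49060578 0.18544059 0.006     ] -97.32973828354541 [np.float64(0.0594), np.float64(0.0911), np.float64(0.0606), np.float64(0.0915)]
rest 0.026 [0.48976371 0.18268787 0.026     ] -97.32973828354544 [np.float64(0.0584), np.float64(0.0895), np.float64(0.0596), np.float64(0.0899)]
scene tab [[0.4947 0.1745 0.11  ]
 [0.4855 0.177  0.11  ]
 [0.4877 0.2001 0.11  ]
 [0.4979 0.1983 0.11  ]] [0.49144099 0.18747863 0.11      ]
254.16666666666666 233.66666666666666 30 [[0.4863928  0.17010304 0.105     ]]
((253.46470642089844, 233.6588134765625), (15.293599128723145, 2.169304609298706), 12.528807640075684)
((253.82839965820312, 233.9202880859375), (34.25978088378906, 22.35463523864746), 8.972626686096191) [[0.4665 0.2343 0.006 ]
 [0.5267 0.2271 0.006 ]
 [0.5134 0.1343 0.006 ]
 [0.4533 0.1421 0.006 ]] [[0.48968888 0.18391919 0.01      ]]
[[ 0.901  0.     0.435]
 [-0.435 -0.     0.901]
 [ 0.    -1.     0.   ]]
pin in scene [[255.31866183 182.82257642]
 [260.15499979 177.78843007]
 [260.91991068 184.60281494]] crop origin 225,168
```

```bash
cat >> h.py <<'E'
def state():
    o=ctrl.get_obs(); M=R.from_rotvec(o['tool_rot']).as_matrix()
    print('t',round(o['t'],2),'pos',o['tool_pos'].round(4),'yaw_z',np.degrees(np.arctan2(M[1,2],M[0,2])).round(2),'ydown',M[:,1].round(3),'F',o['contact_force'].round(2),'T',o['wrist_torque'].round(2),'open',round(o['opening'],4),'q',o['q'].round(2))
    return o,M
def plan(way,yaw=None,rows=5):
    """way: list of xyz world targets per row; yaw: list target yaw of tool z deg per row"""
    o,M=state(); p=o['tool_pos'].copy()
    for i,w in enumerate(way):
        d=M.T@(np.array(w)-p); y0=np.degrees(np.arctan2(M[1,2],M[0,2])); r=0
        if yaw is not None: r=-(yaw[i]-y0)
        print(i,'d',d.round(4),'dry',round(r,2)); p=np.array(w)
        M=M@R.from_rotvec([0,np.radians(r),0]).as_matrix()
E
python3 - <<'E'
from h import *
a=np.array([.2714,.5624,.244]);b=np.array([.65,-.232,.244])
ts=np.linspace(0,1,16)[1:]
plan([a+(b-a)*t for t in ts],[max(0,64.2-9*(i+1)) for i in range(15)])
E
```

```text
t 1.0 pos [0.2717 0.5628 0.2453] yaw_z 64.23 ydown [ 0. -0. -1.] F [0.13 1.32 0.43] T [-0.01  0.01 -0.03] open 0.0854 q [ 1.    0.05  1.61 -0.    1.48 -0.12]
0 d [ 0.0456  0.0013 -0.0372] dry 9.03
1 d [ 0.051   0.     -0.0291] dry 9.0
2 d [ 0.0549  0.     -0.0208] dry 9.0
3 d [ 0.0574  0.     -0.0119] dry 9.0
4 d [ 0.0586  0.     -0.0028] dry 9.0
5 d [0.0583 0.     0.0064] dry 9.0
6 d [0.0566 0.     0.0155] dry 9.0
7 d [0.0535 0.     0.0241] dry 1.2
8 d [0.053  0.     0.0252] dry -0.0
9 d [0.053  0.     0.0252] dry 0.0
10 d [0.053  0.     0.0252] dry -0.0
11 d [0.053  0.     0.0252] dry 0.0
12 d [0.053  0.     0.0252] dry -0.0
13 d [0.053  0.     0.0252] dry 0.0
14 d [0.053  0.     0.0252] dry -0.0
```

Request:
servo_tool(
  delta_pos=[
    [0.046,0,-0.037],
    [0.051,0,-0.029],
    [0.055,0,-0.021],
    [0.057,0,-0.012],
    [0.059,0,-0.003],
  ],
  dr=[
    [0,9,0],
    [0,9,0],
    [0,9,0],
    [0,9,0],
    [0,9,0],
  ],
  grip=[0,0,0,0,0],
)

```text
t: 1.62
tool_pos: [0.3975, 0.2923, 0.2456]
tool_rot: [-1.341, 0.97, -0.972]
contact_force: [0.9, -1.3, 0.7]
opening: -0.0002
```

Request:
servo_tool(
  delta_pos=[
    [0.058,0,0.006],
    [0.057,0,0.015],
    [0.053,0,0.024],
    [0.053,0,0.025],
    [0.053,0,0.025],
  ],
  dr=[
    [0,9,0],
    [0,9,0],
    [0,1,0],
    [0,0,0],
    [0,0,0],
  ],
  grip=[0,0,0,0,0],
)

```text
t: 2.25
tool_pos: [0.5187, 0.0154, 0.2476]
tool_rot: [-1.189, 1.223, -1.23]
contact_force: [0.8, 1.6, -0.2]
opening: -0.0003
```

Run:
```python
from h import *
plan([[.65,-.232,.244]],[0])
```

```text
t 2.25 pos [0.5187 0.0154 0.2476] yaw_z -1.47 ydown [ 0.008  0.002 -1.   ] F [ 0.78  1.55 -0.21] T [ 0.01 -0.05  0.01] open -0.0003 q [-0.12 -0.21  1.86  0.    1.49 -0.09]
0 d [0.2439 0.0041 0.1375] dry -1.47
```

Request:
servo_tool(
  delta_pos=[
    [0.05,0,0.028],
    [0.05,0,0.028],
    [0.05,0,0.028],
    [0.05,0,0.028],
    [0.044,0,0.026],
  ],
  dr=[
    [0,-1.4,0],
    [0,0,0],
    [0,0,0],
    [0,0,0],
    [0,0,0],
  ],
  grip=[0,0,0,0,0],
)

```text
t: 2.88
tool_pos: [0.6586, -0.2396, 0.2493]
tool_rot: [-1.198, 1.204, -1.215]
contact_force: [1.3, -0.0, 0.0]
opening: 0.0002
```

Run:
```python
from h import *
plan([[.65,-.232,.2],[.65,-.232,.16],[.65,-.232,.143]],[0,0,0])
```

```text
t 2.88 pos [ 0.6586 -0.2396  0.2493] yaw_z -0.17 ydown [ 0.011  0.002 -1.   ] F [ 1.26 -0.    0.02] T [0.   0.02 0.02] open 0.0002 q [-0.46  0.22  1.42  0.01  1.49 -0.46]
0 d [-0.0074  0.0492 -0.0091] dry -0.17
1 d [ 0.0001  0.04   -0.0005] dry 0.0
2 d [ 0.      0.017  -0.0002] dry -0.0
```

Request:
servo_tool(
  delta_pos=[
    [-0.007,0.05,-0.009],
    [0,0.04,0],
    [0,0.016,0],
    [0,0,0],
  ],
  dr=[
    [-0.6,0,0],
    [0,0,0],
    [0,0,0],
    [0,0,0],
  ],
  grip=[0,0,0,0],
)

```text
t: 3.38
tool_pos: [0.6525, -0.2375, 0.1419]
tool_rot: [-1.202, 1.212, -1.217]
contact_force: [0.2, -0.1, 0.6]
opening: -0.0
```

Run:
```python
from h import *
state()
for n,c in (("scene",(260,185)),("top",(400,185))):
    im=ctrl.get_image(n); crop(n,im,c,80,60,8,f"pics/{n}_a.png")
A=np.array([.600,-.172]);w=[]
for th in range(-76,-178,-8):
    t=np.radians(th);u=np.array([np.cos(t),np.sin(t)]);n=np.array([-u[1],u[0]])
    off=.0045+.0145*abs(n[0])+.011*abs(n[1]); print(th,(A+.058*u+off*n).round(4))
```

```text
t 3.38 pos [ 0.6525 -0.2375  0.1419] yaw_z -0.46 ydown [ 0.004  0.    -1.   ] F [ 0.16 -0.11  0.59] T [ 0.03 -0.03 -0.05] open -0.0 q [-0.46  0.29  1.53  0.    1.32 -0.45]
pics/scene_a.png origin 220 155 scale 8
pics/top_a.png origin 360 155 scale 8
-76 [ 0.6346 -0.2231]
-84 [ 0.626  -0.2276]
-92 [ 0.6173 -0.2306]
-100 [ 0.6103 -0.2327]
-108 [ 0.6027 -0.2339]
-116 [ 0.5947 -0.2339]
-124 [ 0.5864 -0.2328]
-132 [ 0.578  -0.2302]
-140 [ 0.5699 -0.2263]
-148 [ 0.5622 -0.221 ]
-156 [ 0.5553 -0.2143]
-164 [ 0.5495 -0.2063]
-172 [ 0.545  -0.1973]
```

View pics/top_a.png

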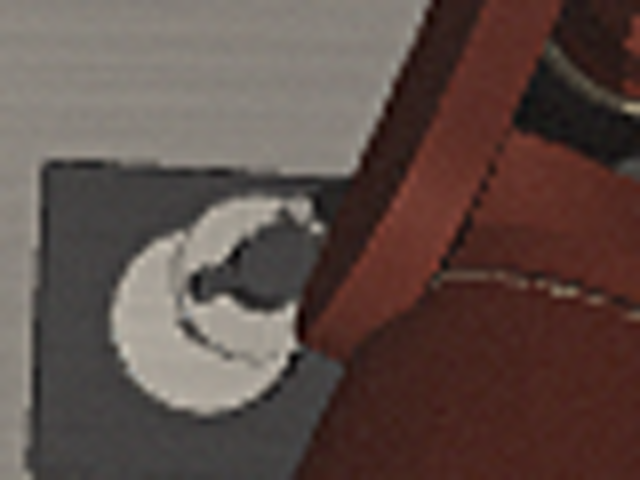

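View pics/scene_a.png

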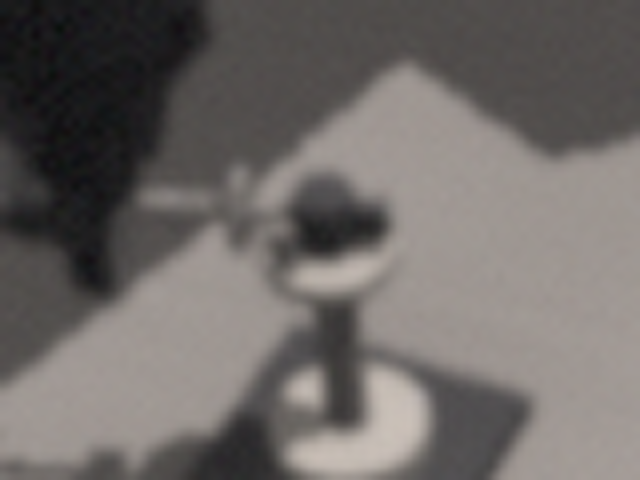

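Request:
servo_tool(
  delta_pos=[
    [0,0,-0.01],
    [0,0,-0.008],
    [0,0,-0.008],
    [0,0,-0.008],
    [0,0,-0.008],
  ],
  dr=[
    [0,0,0],
    [0,0,0],
    [0,0,0],
    [0,0,0],
    [0,0,0],
  ],
  grip=[0,0,0,0,0],
)

```text
t: 4.1
tool_pos: [0.613, -0.2388, 0.1513]
tool_rot: [-1.196, 1.196, -1.229]
contact_force: [1.7, -0.0, 1.5]
opening: -0.0
```

Run:
```python
from h import *
state()
im=ctrl.get_image("scene"); crop("scene",im,(250,185),80,60,8,f"pics/scene_b.png")
```

```text
t 4.1 pos [ 0.613  -0.2388  0.1513] yaw_z -0.4 ydown [ 0.02  -0.007 -1.   ] F [ 1.73 -0.01  1.46] T [-0.02 -0.39 -0.05] open -0.0 q [-0.49  0.19  1.63  0.    1.31 -0.48]
pics/scene_b.png origin 210 155 scale 8
```

View pics/scene_b.png

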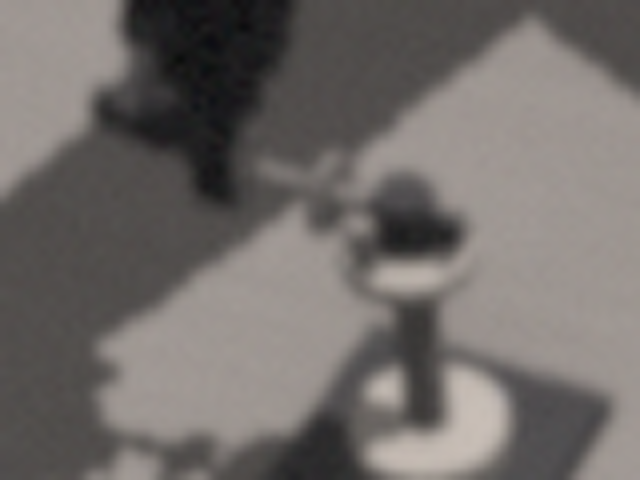

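Request:
servo_tool(
  delta_pos=[
    [0,0.006,0.001],
    [0,0.004,-0.002],
    [0,0.001,-0.008],
    [0,0.002,-0.008],
  ],
  dr=[
    [-0.6,0,0.4],
    [-0.5,0,0],
    [0,0,0],
    [0,0,0],
  ],
  grip=[0,0,0,0],
)

```text
t: 4.65
tool_pos: [0.5957, -0.2392, 0.1391]
tool_rot: [-1.205, 1.213, -1.216]
contact_force: [2.7, 0.9, 1.6]
opening: -0.0003
```

Run:
```python
from h import *
state()
```

```text
t 4.65 pos [ 0.5957 -0.2392  0.1391] yaw_z -0.41 ydown [ 0.002 -0.    -1.   ] F [2.66 0.9  1.63] T [ 0.02 -0.38  0.03] open -0.0003 q [-0.5   0.17  1.66  0.    1.3  -0.49]
```

Request:
servo_tool(
  delta_pos=[
    [-0.005,-0.001,-0.009],
    [-0.004,0.001,-0.008],
    [-0.004,0.001,-0.008],
    [-0.005,0.001,-0.008],
    [-0.007,0.001,-0.007],
  ],
  dr=[
    [0,0,0],
    [0,0,0],
    [0,0,0],
    [0,0,0],
    [0,0,0],
  ],
  grip=[0,0,0,0,0],
)

```text
t: 5.28
tool_pos: [0.552, -0.2126, 0.135]
tool_rot: [-1.206, 1.214, -1.216]
contact_force: [2.7, -1.9, 0.0]
opening: -0.0
```

Run:
```python
from h import *
state()
im=ctrl.get_image("scene"); crop("scene",im,(260,185),80,60,8,f"pics/scene_c.png")
```

```text
t 5.28 pos [ 0.552  -0.2126  0.135 ] yaw_z -0.45 ydown [ 0.001 -0.001 -1.   ] F [ 2.69 -1.87  0.02] T [-0.22 -0.39 -0.05] open -0.0 q [-0.49  0.07  1.79 -0.    1.29 -0.49]
pics/scene_c.png origin 220 155 scale 8
```

View pics/scene_c.png

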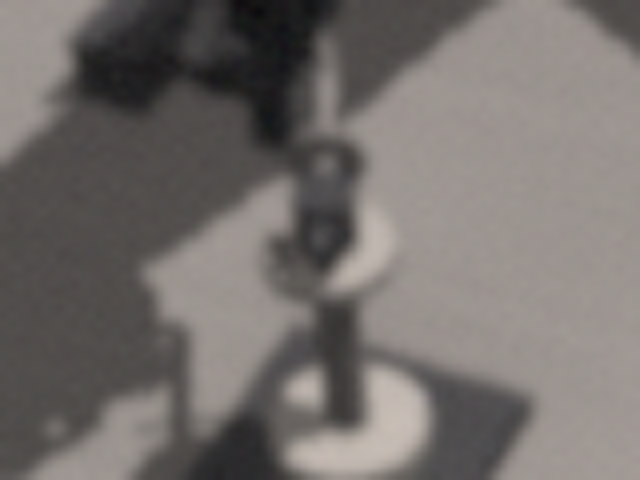

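Request:
servo_tool(
  delta_pos=[
    [-0.006,-0.004,-0.003],
    [-0.006,-0.003,-0.003],
    [-0.003,0,-0.001],
    [-0.002,0,-0.001],
  ],
  dr=[
    [0,0,0],
    [0,0,0],
    [0,0,0],
    [0,0,0],
  ],
  grip=[0,0,0,0],
)

```text
t: 5.82
tool_pos: [0.5417, -0.1933, 0.141]
tool_rot: [-1.208, 1.217, -1.213]
contact_force: [1.2, -1.5, 0.7]
opening: -0.0002
```

Request:
servo_tool(
  delta_pos=[
    [-0.002,0,0],
  ],
  dr=[
    [0,0,0],
  ],
  grip=[0],
)

```text
t: 5.95
tool_pos: [0.5415, -0.1912, 0.1409]
tool_rot: [-1.209, 1.217, -1.212]
contact_force: [0.4, -1.2, -0.3]
opening: 0.0
```

Request:
servo_tool(
  delta_pos=[
    [-0.0015,0,0],
  ],
  dr=[
    [0,0,0],
  ],
  grip=[0],
)

```text
t: 6.08
tool_pos: [0.5413, -0.1897, 0.1409]
tool_rot: [-1.21, 1.218, -1.212]
contact_force: [-0.1, -2.3, -0.8]
opening: 0.0002
```

Request:
servo_tool(
  delta_pos=[
    [-0.0015,0,0],
  ],
  dr=[
    [0,0,0],
  ],
  grip=[0],
)

```text
t: 6.2
tool_pos: [0.5412, -0.1882, 0.1408]
tool_rot: [-1.21, 1.218, -1.212]
contact_force: [-0.8, -2.7, 1.2]
opening: 0.0
```

Request:
servo_tool(
  delta_pos=[
    [-0.0015,0,0],
  ],
  dr=[
    [0,0,0],
  ],
  grip=[0],
)

```text
t: 6.32
tool_pos: [0.5411, -0.1867, 0.1408]
tool_rot: [-1.21, 1.219, -1.212]
contact_force: [-1.0, -2.0, 0.1]
opening: -0.0002
```

Request:
servo_tool(
  delta_pos=[
    [-0.0015,0,0],
  ],
  dr=[
    [0,0,0],
  ],
  grip=[0],
)

```text
t: 6.45
tool_pos: [0.541, -0.1852, 0.1408]
tool_rot: [-1.211, 1.219, -1.212]
contact_force: [-1.7, -2.5, 0.4]
opening: 0.0002
```

Request:
servo_tool(
  delta_pos=[
    [-0.0015,0,0],
  ],
  dr=[
    [0,0,0],
  ],
  grip=[0],
)

```text
t: 6.58
tool_pos: [0.541, -0.1838, 0.1408]
tool_rot: [-1.211, 1.219, -1.212]
contact_force: [0.1, -4.2, 0.7]
opening: 0.0003
```

Request:
servo_tool(
  delta_pos=[
    [-0.0015,0,0],
  ],
  dr=[
    [0,0,0],
  ],
  grip=[0],
)

```text
t: 6.7
tool_pos: [0.541, -0.1835, 0.1409]
tool_rot: [-1.213, 1.217, -1.215]
contact_force: [-0.2, -9.8, -1.4]
opening: -0.0002
```

Request:
servo_tool(
  delta_pos=[
    [-0.0015,0,0],
  ],
  dr=[
    [0,0,0],
  ],
  grip=[0],
)

```text
t: 6.82
tool_pos: [0.5409, -0.1835, 0.141]
tool_rot: [-1.216, 1.215, -1.218]
contact_force: [-1.3, -7.7, -2.3]
opening: -0.0001
```

Request:
servo_tool(
  delta_pos=[
    [-0.0018,0,0],
    [-0.0018,0,0],
  ],
  dr=[
    [0,0,0],
    [0,0,0],
  ],
  grip=[0,0],
)

```text
t: 7.08
tool_pos: [0.5409, -0.1835, 0.1411]
tool_rot: [-1.221, 1.211, -1.225]
contact_force: [-0.7, -8.8, -1.4]
opening: -0.0002
```

Request:
servo_tool(
  delta_pos=[
    [-0.0019,0,0],
    [-0.0019,0,0],
  ],
  dr=[
    [0,0,0],
    [0,0,0],
  ],
  grip=[0,0],
)

```text
t: 7.32
tool_pos: [0.5409, -0.1835, 0.1412]
tool_rot: [-1.227, 1.207, -1.232]
contact_force: [-0.1, -9.1, -0.7]
opening: -0.0002
```

Run:
```python
from h import *
state()
im=ctrl.get_image("scene"); crop("scene",im,(260,185),80,60,8,f"pics/scene_d.png")
state()
```

```text
t 7.33 pos [ 0.5409 -0.1835  0.1412] yaw_z -0.5 ydown [-0.005 -0.025 -1.   ] F [-0.14 -9.12 -0.66] T [-1.43  0.05 -0.05] open -0.0002 q [-0.45  0.01  1.84 -0.03  1.29 -0.43]
pics/scene_d.png origin 220 155 scale 8
t 7.38 pos [ 0.541  -0.1835  0.1412] yaw_z -0.5 ydown [-0.005 -0.025 -1.   ] F [ 0.45 -8.91 -1.38] T [-1.46  0.03 -0.04] open 0.0 q [-0.45  0.01  1.84 -0.03  1.29 -0.43]
```

View pics/scene_d.png

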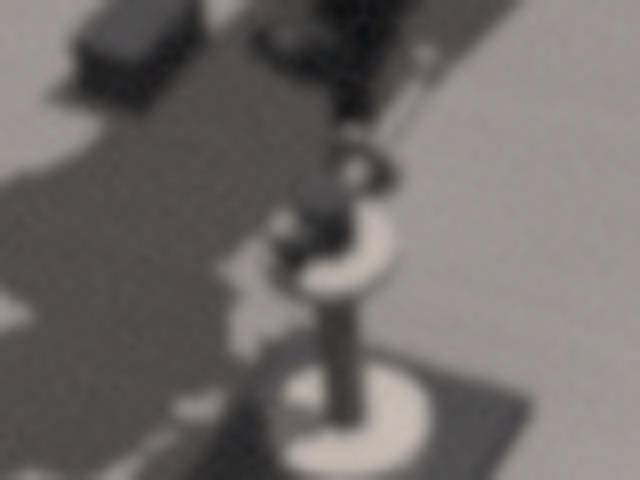

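Request:
servo_tool(
  delta_pos=[
    [-0.002,0,0],
    [-0.002,0,0],
    [-0.002,0,0],
  ],
  dr=[
    [0,0,0],
    [0,0,0],
    [0,0,0],
  ],
  grip=[0,0,0],
)

```text
t: 7.75
tool_pos: [0.5409, -0.1835, 0.1414]
tool_rot: [-1.236, 1.2, -1.244]
contact_force: [0.4, -9.1, -1.6]
opening: -0.0
```

Request:
servo_tool(
  delta_pos=[
    [0.006,0,0],
    [0.03,0,0],
    [0.01,-0.06,0],
    [0,-0.03,0],
  ],
  dr=[
    [0,0,0],
    [0,0,1.2],
    [0,0,0.5],
    [0,0,0],
  ],
  grip=[0,0,0,0.4],
)

```text
t: 8.25
tool_pos: [0.5393, -0.2266, 0.2304]
tool_rot: [-1.211, 1.224, -1.21]
contact_force: [0.2, -0.3, -0.1]
opening: 0.0173
```

Run:
```python
from h import *
state()
```

```text
t 8.25 pos [ 0.5393 -0.2266  0.2304] yaw_z -0.52 ydown [-0.01   0.002 -1.   ] F [ 0.22 -0.28 -0.12] T [ 0.01 -0.08  0.04] open 0.0173 q [-0.52 -0.03  1.72 -0.    1.46 -0.51]
```

Request:
servo_tool(
  delta_pos=[
    [-0.051,0,-0.006],
    [-0.051,0,-0.006],
    [-0.051,0,-0.006],
    [-0.051,0,-0.006],
    [-0.051,0,-0.006],
  ],
  dr=[
    [0.6,0,0],
    [0,0,0],
    [0,0,0],
    [0,0,0],
    [0,0,0],
  ],
  grip=[0.5,0.5,0.5,0.5,0.5],
)

```text
t: 8.88
tool_pos: [0.5135, 0.0341, 0.2355]
tool_rot: [-1.19, 1.217, -1.22]
contact_force: [1.2, 0.1, 0.4]
opening: 0.0427
```

Run:
```python
from h import *
plan([[.49,.187,.2]],[-7])
for n,c,c2 in (("scene",(260,185),(382,210)),("top",(385,195),(256,234))):
    im=ctrl.get_image(n); crop(n,im,c,70,60,8,f"pics/{n}_e.png"); crop(n,im,c2,60,50,10,f"pics/{n}_er.png")
```

```text
t 8.88 pos [0.5135 0.0341 0.2355] yaw_z -0.9 ydown [ 0.009  0.007 -1.   ] F [1.17 0.06 0.41] T [ 0.02 -0.04  0.02] open 0.0427 q [-0.08 -0.22  1.88  0.01  1.47 -0.07]
0 d [-0.1523  0.0363 -0.0262] dry 6.1
pics/scene_e.png origin 225 155 scale 8
pics/scene_er.png origin 352 185 scale 10
pics/top_e.png origin 350 165 scale 8
pics/top_er.png origin 226 209 scale 10
```

View pics/top_e.png

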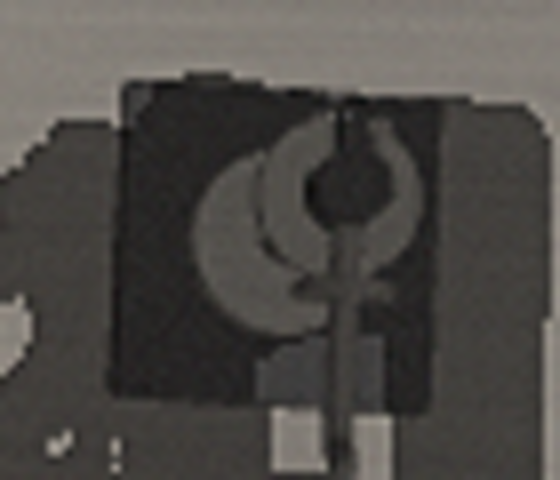

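View pics/scene_e.png

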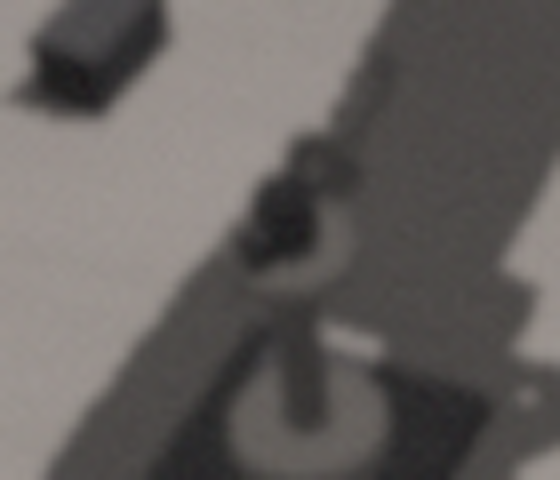

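Request:
servo_tool(
  delta_pos=[
    [-0.051,0.012,-0.008],
    [-0.051,0.012,-0.006],
    [-0.05,0.006,-0.004],
    [0,0,0],
  ],
  dr=[
    [-0.3,3,0],
    [0,3,0],
    [0,0,0],
    [0,0,0],
  ],
  grip=[0.5,0.5,0.5,0.5],
)

```text
t: 9.48
tool_pos: [0.5051, 0.1928, 0.2061]
tool_rot: [-1.14, 1.299, -1.29]
contact_force: [-0.1, -0.6, -1.3]
opening: 0.0428
```

Run:
```python
from h import *
plan([[.4905,.187,.2]],[-7])
for n,c,c2 in (("scene",(260,185),(382,200)),("top",(385,195),(256,234))):
    im=ctrl.get_image(n); crop(n,im,c,70,60,8,f"pics/{n}_f.png"); crop(n,im,c2,70,60,8,f"pics/{n}_fr.png")
```

```text
t 9.47 pos [0.5051 0.1928 0.2061] yaw_z -6.82 ydown [ 0.004  0.011 -1.   ] F [-0.06 -0.64 -1.31] T [-0.06  0.08  0.01] open 0.0428 q [ 0.22 -0.13  1.85  0.01  1.41  0.34]
0 d [ 0.0075  0.006  -0.0139] dry 0.18
pics/scene_f.png origin 225 155 scale 8
pics/scene_fr.png origin 347 170 scale 8
pics/top_f.png origin 350 165 scale 8
pics/top_fr.png origin 221 204 scale 8
```

View pics/top_f.png

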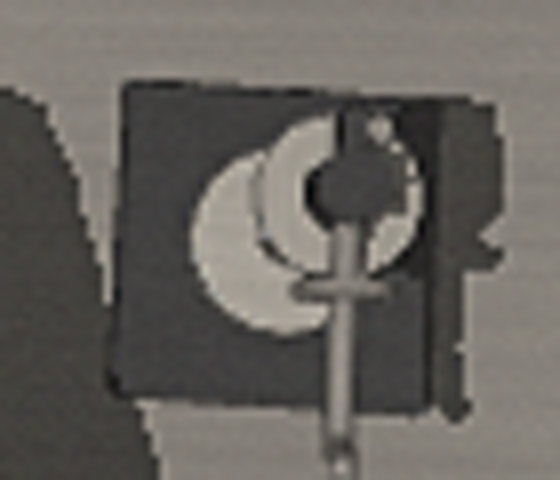

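View pics/scene_fr.png

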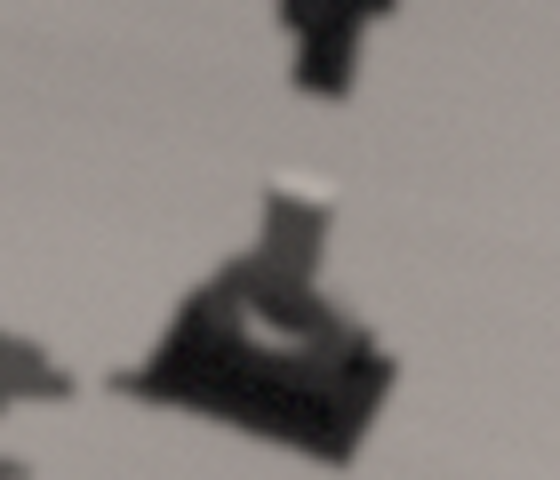

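Run:
```python
from h import *
o=np.array([350,165])-.44
for n,c,z in [('hub',(350,190),.154),('bar at hub',(348,228),.1445),('bar+',(342,305),.1445),('bar mid',(340,370),.1445),('bend',(338,435),.1445),('tip',(342,462),.1535),('pin',(380,130),.148),('lug end',(352,112),.148),('sh L',(293,290),.14),('sh R',(388,289),.14)]:
    print(n,unproj('top',o+np.array(c)/8,z)[0].round(4))
```

```text
hub [ 0.5985 -0.169   0.154 ]
bar at hub [ 0.5882 -0.1701  0.1445]
bar+ [ 0.5645 -0.1681  0.1445]
bar mid [ 0.5447 -0.1673  0.1445]
bend [ 0.5249 -0.1665  0.1445]
tip [ 0.5161 -0.1659  0.1535]
pin [ 0.618  -0.1795  0.148 ]
lug end [ 0.6235 -0.171   0.148 ]
sh L [ 0.5695 -0.154   0.14  ]
sh R [ 0.5702 -0.1831  0.14  ]
```

Request:
servo_tool(
  delta_pos=[
    [0.0075,0.02,-0.0135],
    [0,0.02,0],
    [0,0,0],
  ],
  dr=[
    [-0.2,0,-0.6],
    [0,0,0],
    [0,0,0],
  ],
  grip=[0.5,0.5,0.5],
)

```text
t: 9.95
tool_pos: [0.4929, 0.1814, 0.1661]
tool_rot: [-1.145, 1.301, -1.303]
contact_force: [-0.7, -0.2, -0.2]
opening: 0.0426
```

Run:
```python
from h import *
plan([[.4905,.187,.093]],[-7])
for n,c2 in (("scene",(382,200)),("top",(256,234))):
    im=ctrl.get_image(n); crop(n,im,c2,70,60,8,f"pics/{n}_g.png")
```

```text
t 9.95 pos [0.4929 0.1814 0.1661] yaw_z -7.29 ydown [ 0.002 -0.    -1.   ] F [-0.69 -0.18 -0.21] T [ 0.    0.05 -0.02] open 0.0426 q [ 0.21 -0.13  1.92 -0.    1.34  0.34]
0 d [-0.0052  0.0731 -0.0032] dry -0.29
pics/scene_g.png origin 347 170 scale 8
pics/top_g.png origin 221 204 scale 8
```

View pics/scene_g.png

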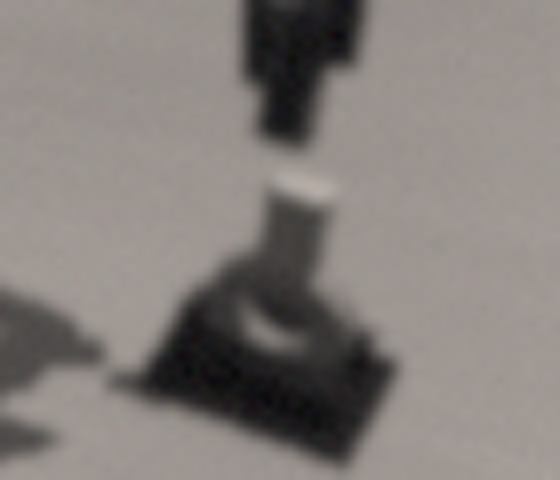

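Request:
servo_tool(
  delta_pos=[
    [-0.005,0.02,-0.003],
    [0,0.02,0],
    [0,0.02,0],
    [0,0.013,0],
    [0,0,0],
  ],
  dr=[
    [0,0,0],
    [0,0,0],
    [0,0,0],
    [0,0,0],
    [0,0,0],
  ],
  grip=[0.5,0.5,0.5,0.5,0.5],
)

```text
t: 10.68
tool_pos: [0.4933, 0.1887, 0.0921]
tool_rot: [-1.139, 1.297, -1.304]
contact_force: [-0.1, 0.4, -0.1]
opening: 0.0426
```

Run:
```python
from h import *
plan([[.4905,.187,.093]],[-7])
for n,c2 in (("scene",(382,200)),("top",(256,234))):
    im=ctrl.get_image(n); crop(n,im,c2,70,60,8,f"pics/{n}_h.png")
```

```text
t 10.68 pos [0.4933 0.1887 0.0921] yaw_z -7.28 ydown [ 0.008  0.002 -1.   ] F [-0.09  0.42 -0.12] T [-0.03 -0.03 -0.05] open 0.0426 q [ 0.22 -0.04  1.97  0.    1.2   0.35]
0 d [ 0.002  -0.0009 -0.0026] dry -0.28
pics/scene_h.png origin 347 170 scale 8
pics/top_h.png origin 221 204 scale 8
```

View pics/scene_h.png

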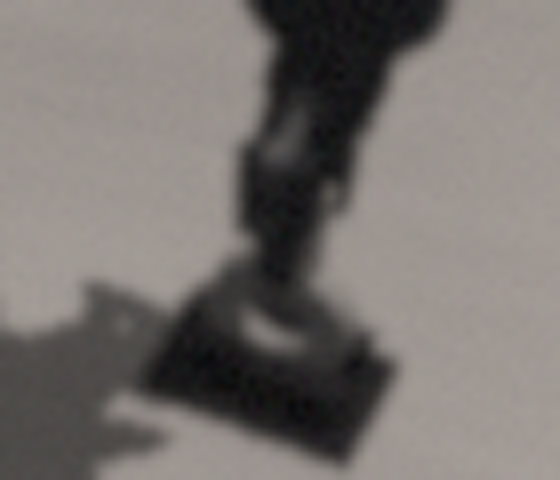

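View pics/top_h.png

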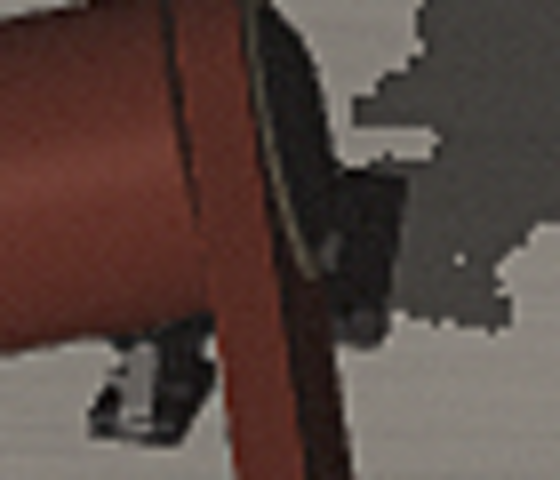

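Request:
servo_tool(
  delta_pos=[
    [0.002,-0.001,-0.0025],
    [0,0,0],
    [0,0,0],
    [0,0,0],
    [0,0,0],
  ],
  dr=[
    [-0.4,0,0],
    [0,0,0],
    [0,0,0],
    [0,0,0],
    [0,0,0],
  ],
  grip=[0.5,0.3,0.2,0.1,0],
  grip_force=50,
)

```text
t: 11.4
tool_pos: [0.493, 0.1875, 0.0974]
tool_rot: [-1.137, 1.299, -1.302]
contact_force: [0.7, 0.1, -1.1]
opening: 0.0107
```

Request:
servo_tool(
  delta_pos=[
    [0,0,0],
    [0,0,0],
  ],
  dr=[
    [0,0,0],
    [0,0,0],
  ],
  grip=[0,0],
)

```text
t: 11.65
tool_pos: [0.493, 0.1875, 0.0974]
tool_rot: [-1.137, 1.299, -1.302]
contact_force: [-1.1, -0.0, -0.5]
opening: 0.0113
```

Run:
```python
from h import *
state()
```

```text
t 11.65 pos [0.493  0.1875 0.0974] yaw_z -7.28 ydown [ 0.008  0.005 -1.   ] F [-1.08 -0.03 -0.45] T [-0.01  0.08 -0.04] open 0.0113 q [ 0.22 -0.04  1.97  0.    1.21  0.35]
```

Request:
servo_tool(
  delta_pos=[
    [0,-0.01,0],
    [0,-0.03,0],
    [0,-0.04,0],
    [0,-0.04,0],
    [0,0,0],
  ],
  dr=[
    [0,0,0],
    [0,0,0],
    [-0.4,0,-0.3],
    [0,0,0],
    [0,0,0],
  ],
  grip=[0,0,0,0,0],
)

```text
t: 12.28
tool_pos: [0.4909, 0.1866, 0.2195]
tool_rot: [-1.15, 1.305, -1.301]
contact_force: [0.5, 0.2, -3.0]
opening: 0.0109
```

Run:
```python
from h import *
plan([[.47,.0,.225],[.46,-.167,.225]],[-2.6,-2.6])
for n,c2 in (("scene",(382,190)),):
    im=ctrl.get_image(n); crop(n,im,c2,70,60,8,f"pics/{n}_i.png")
```

```text
t 12.28 pos [0.4909 0.1866 0.2195] yaw_z -7.29 ydown [-0.004 -0.001 -1.   ] F [ 0.45  0.2  -2.98] T [-0.02 -0.07 -0.01] open 0.0109 q [ 0.22 -0.17  1.87 -0.    1.45  0.35]
0 d [ 0.1877 -0.0052  0.0029] dry -4.69
1 d [ 0.1673  0.0002 -0.0024] dry 0.0
pics/scene_i.png origin 347 160 scale 8
```

View pics/scene_i.png

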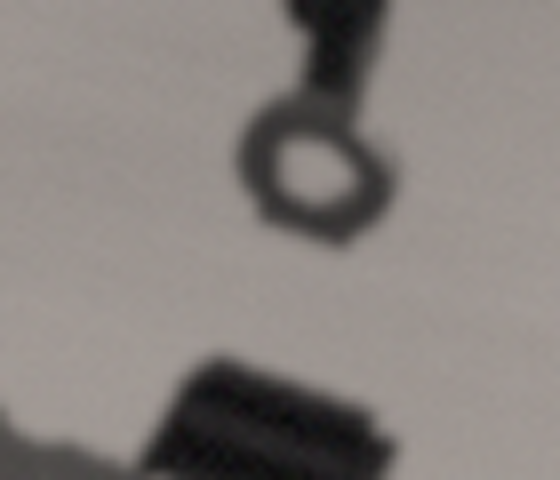

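Request:
servo_tool(
  delta_pos=[
    [0.047,-0.002,0.001],
    [0.047,-0.001,0.001],
    [0.047,0,0],
    [0.047,0,-0.002],
    [0.04,0,-0.003],
  ],
  dr=[
    [0,-2.5,0],
    [0,-2.2,0],
    [0,0,0],
    [0,0,0],
    [0,0,0],
  ],
  grip=[0,0,0,0,0],
)

```text
t: 12.95
tool_pos: [0.4645, -0.0446, 0.2072]
tool_rot: [-1.214, 1.256, -1.223]
contact_force: [0.7, 0.4, -1.5]
opening: 0.0114
```

Run:
```python
from h import *
plan([[.465,-.16,.215],[.47,-.165,.2045]],[-2.6,-2.6])
```

```text
t 12.95 pos [ 0.4645 -0.0446  0.2072] yaw_z -2.05 ydown [-0.028 -0.001 -1.   ] F [ 0.73  0.36 -1.49] T [ 0.03 -0.12  0.02] open 0.0114 q [-0.25 -0.3   2.   -0.01  1.47 -0.21]
0 d [ 0.1153 -0.0078  0.0044] dry 0.55
1 d [0.0047 0.0104 0.0055] dry -0.0
```

Request:
servo_tool(
  delta_pos=[
    [0.039,-0.004,0.002],
    [0.039,-0.002,0.002],
    [0.035,0,0],
    [0,0,0],
  ],
  dr=[
    [1.0,0.5,0],
    [0.6,0,0],
    [0,0,0],
    [0,0,0],
  ],
  grip=[0,0,0,0],
)

```text
t: 13.45
tool_pos: [0.4575, -0.1614, 0.2015]
tool_rot: [-1.194, 1.26, -1.234]
contact_force: [-0.4, 0.3, -3.3]
opening: 0.011
```

Run:
```python
from h import *
plan([[.47,-.165,.2045]],[-2.6])
for n,c,c2 in (("scene",(275,175),0),("top",(385,210),0)):
    im=ctrl.get_image(n); crop(n,im,c,80,60,8,f"pics/{n}_j.png")
```

```text
t 13.45 pos [ 0.4575 -0.1614  0.2015] yaw_z -2.82 ydown [-0.016  0.005 -1.   ] F [-0.39  0.29 -3.29] T [0.01 0.05 0.02] open 0.011 q [-0.49 -0.25  1.97 -0.    1.44 -0.44]
0 d [ 0.003  -0.0032  0.0126] dry -0.22
pics/scene_j.png origin 235 145 scale 8
pics/top_j.png origin 345 180 scale 8
```

View pics/scene_j.png

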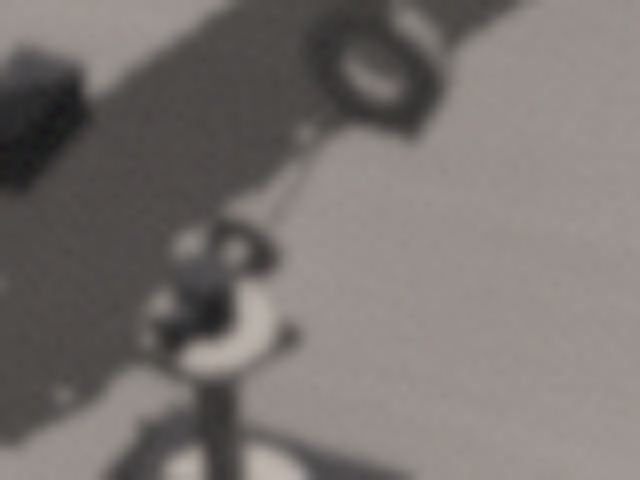

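View pics/top_j.png

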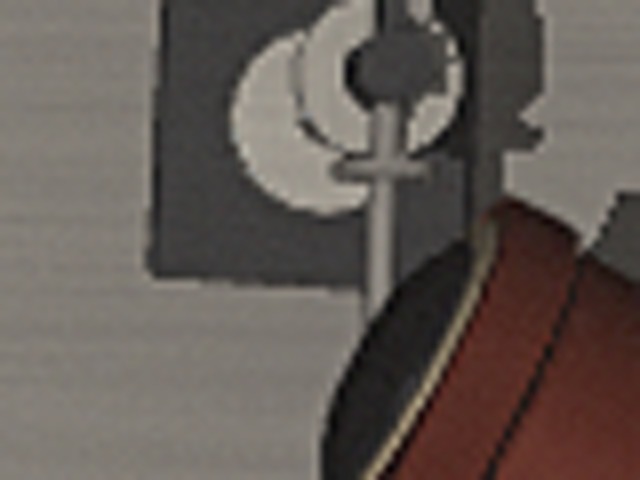

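Run:
```python
from h import *
o,M=state()
b=o['tool_pos']+M[:,1]*.0594
P=lambda X:((proj('scene',X)-np.array([235,145])+.44)*8).round(1)
print('bore pred',b,P(b)); print('tip pred',P([[.5145,-.1658,.149]]),'seat',P([.566,-.168,.14]))
for z in (.14,.1421): print(unproj('scene',np.array([235,145])-.44+np.array([373,77])/8,z))
print(unproj('scene',np.array([235,145])-.44+np.array([305,130])/8,.149))
```

```text
t 13.55 pos [ 0.4577 -0.1595  0.2016] yaw_z -2.67 ydown [-0.016  0.006 -1.   ] F [ 0.19  0.46 -2.76] T [ 0.   -0.03 -0.01] open 0.0112 q [-0.49 -0.25  1.97 -0.    1.44 -0.44]
bore pred [ 0.45677727 -0.15914071  0.14225608] [[384.8  65.6]]
tip pred [[311.8 137.8]] seat [[254.5 237.9]]
[[ 0.46250206 -0.16201515  0.14      ]]
[[ 0.4648086  -0.16096074  0.1421    ]]
[[ 0.51113028 -0.17009678  0.149     ]]
```

```bash
cat >> h.py <<'E'
def overlay(fn,bore,yawdeg,c=(275,170),w=80,h=60,s=10,psi=177.4,A=(.6005,-.1698)):
    im=ctrl.get_image('scene'); x,y=int(c[0]-w/2),int(c[1]-h/2)
    o=cv2.resize(im[y:y+h,x:x+w,::-1],None,fx=s,fy=s,interpolation=cv2.INTER_CUBIC)
    o=cv2.convertScaleAbs(o,alpha=1.6)
    def pl(X,col,closed=True):
        q=((proj('scene',X)-[x,y]+.5)*s).astype(np.int32); cv2.polylines(o,[q.reshape(-1,1,2)],closed,col,1)
    a=np.linspace(0,2*np.pi,60); t=np.radians(yawdeg); ax=np.array([np.cos(t),np.sin(t),0]); ay=np.array([-ax[1],ax[0],0]); z=np.array([0,0,1])
    for sgn,col in ((1,(0,0,255)),(-1,(0,120,255))):
        f=np.array(bore)+sgn*.006*ax
        yy=.030*np.cos(a); zz=np.maximum(.030*np.sin(a),-.032)
        pl([f+ay*i+z*j for i,j in zip(yy,zz)],col); pl([f+.016*(ay*np.cos(i)+z*np.sin(i)) for i in a],col)
        pl([f+ay*i*.012+z*j for i,j in ((-1,.028),(-1,.072),(1,.072),(1,.028))],col)
    p=np.radians(psi); u=np.array([np.cos(p),np.sin(p),0]); n=np.array([-u[1],u[0],0]); A0=np.array([*A,.14])
    pl([A0+u*.034,A0+u*.078,A0+u*.086+z*.009],(0,255,0),False)
    pl([A0+u*.034+.016*(n*np.cos(i)+z*np.sin(i)) for i in a],(0,255,0))
    pl([np.array([*A,.126])+.026*np.array([np.cos(i),np.sin(i),0]) for i in a],(255,255,0))
    cv2.imwrite(fn,o)
E
python3 - <<'E'
from h import *
o,M=state()
overlay('pics/ov1.png',o['tool_pos']+M[:,1]*.0594,-2.6)
state()
E
```

```text
t 13.55 pos [ 0.4577 -0.1595  0.2016] yaw_z -2.67 ydown [-0.016  0.006 -1.   ] F [ 0.19  0.46 -2.76] T [ 0.   -0.03 -0.01] open 0.0112 q [-0.49 -0.25  1.97 -0.    1.44 -0.44]
t 13.6 pos [ 0.4581 -0.1592  0.2023] yaw_z -2.62 ydown [-0.015  0.006 -1.   ] F [-0.31 -0.24 -2.89] T [-0.01 -0.01  0.03] open 0.0113 q [-0.49 -0.25  1.97 -0.    1.44 -0.44]
```

View pics/ov1.png

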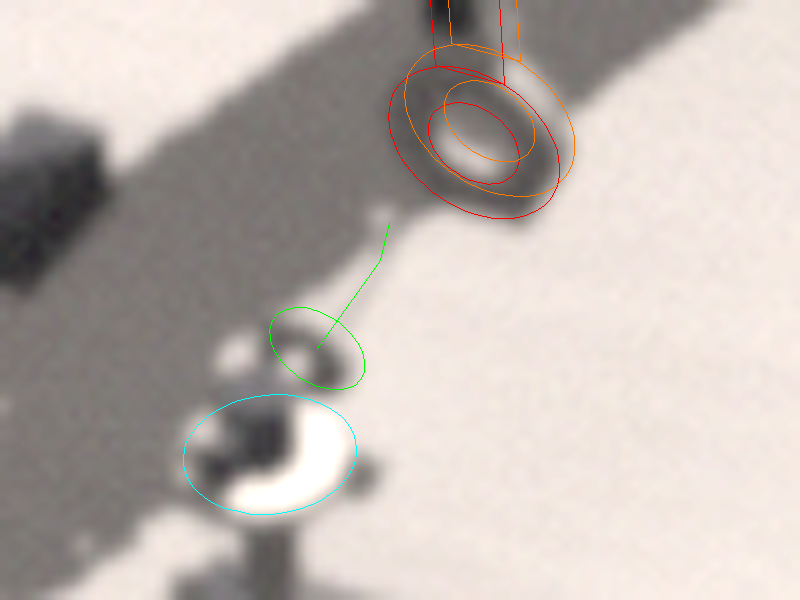

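Request:
servo_tool(
  delta_pos=[
    [0.007,-0.003,0.012],
    [0,0,0],
  ],
  dr=[
    [0.9,0,-0.3],
    [0,0,0],
  ],
  grip=[0,0],
)

```text
t: 13.85
tool_pos: [0.4708, -0.1655, 0.2047]
tool_rot: [-1.188, 1.239, -1.242]
contact_force: [0.5, 0.6, -3.0]
opening: 0.0111
```

Run:
```python
from h import *
o,M=state()
overlay('pics/ov2.png',o['tool_pos']+M[:,1]*.0594,-2.6)
plan([[.47,-.1665,.205]],[-2.6])
```

```text
t 13.85 pos [ 0.4708 -0.1655  0.2047] yaw_z -2.46 ydown [ 0.002 -0.    -1.   ] F [ 0.54  0.63 -3.01] T [ 0.04  0.05 -0.03] open 0.0111 q [-0.49 -0.23  1.94  0.    1.42 -0.44]
t 13.9 pos [ 0.4704 -0.1652  0.2044] yaw_z -2.46 ydown [ 0.001  0.    -1.   ] F [-0.11 -0.38 -3.34] T [-0.    0.06  0.01] open 0.0114 q [-0.49 -0.23  1.95  0.    1.42 -0.44]
0 d [ 0.0013 -0.0006 -0.0003] dry 0.14
```

View pics/ov2.png

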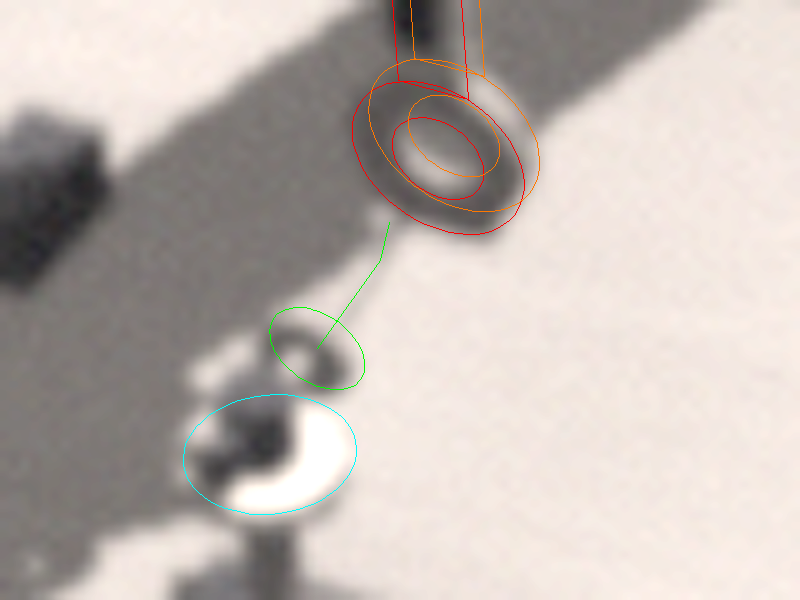

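Request:
servo_tool(
  delta_pos=[
    [0.0015,-0.0005,0.008],
    [0,0,0.008],
    [0,0,0.008],
    [0,0,0.008],
  ],
  dr=[
    [0,0,0],
    [0,0,0],
    [0,0,0],
    [0,0,0],
  ],
  grip=[0,0,0,0],
)

```text
t: 14.4
tool_pos: [0.5046, -0.1676, 0.2052]
tool_rot: [-1.188, 1.239, -1.241]
contact_force: [0.3, 0.5, -3.2]
opening: 0.0108
```

Run:
```python
from h import *
o,M=state()
overlay('pics/ov3.png',o['tool_pos']+M[:,1]*.0594,-2.6)
```

```text
t 14.4 pos [ 0.5046 -0.1676  0.2052] yaw_z -2.4 ydown [ 0.001  0.    -1.   ] F [ 0.28  0.51 -3.16] T [-0.   -0.06 -0.01] open 0.0108 q [-0.46 -0.14  1.87  0.    1.41 -0.42]
```

View pics/ov3.png

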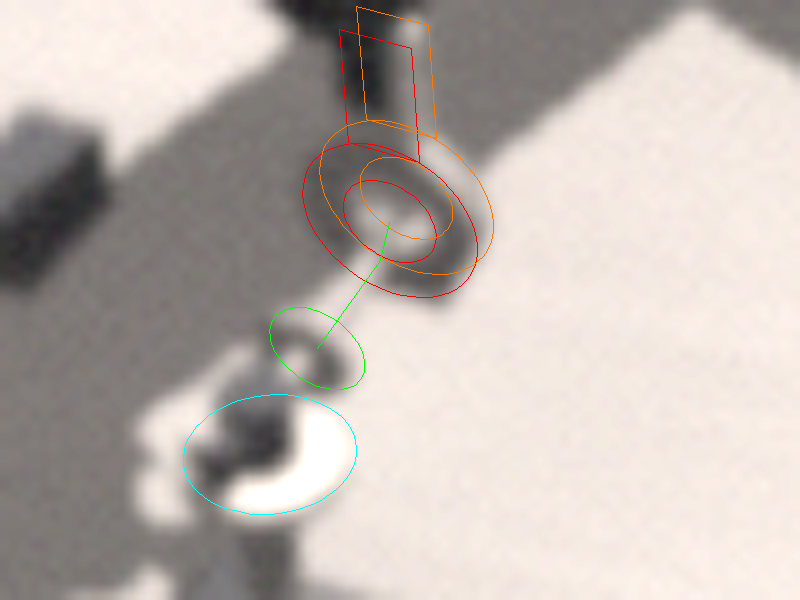

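Request:
servo_tool(
  delta_pos=[
    [0,0,0.006],
    [0,0,0.006],
  ],
  dr=[
    [0,0,0],
    [0,0,0],
  ],
  grip=[0,0],
)

```text
t: 14.7
tool_pos: [0.5181, -0.1682, 0.2052]
tool_rot: [-1.187, 1.238, -1.241]
contact_force: [-0.6, -0.4, -2.3]
opening: 0.0112
```

Request:
servo_tool(
  delta_pos=[
    [0,0,0.006],
    [0,0,0.006],
    [0,0,0.006],
  ],
  dr=[
    [0,0,0],
    [0,0,0],
    [0,0,0],
  ],
  grip=[0,0,0],
)

```text
t: 15.08
tool_pos: [0.5372, -0.169, 0.2051]
tool_rot: [-1.187, 1.239, -1.241]
contact_force: [0.5, 0.1, -2.7]
opening: 0.0113
```

Run:
```python
from h import *
o,M=state()
overlay('pics/ov4.png',o['tool_pos']+M[:,1]*.0594,-2.6)
```

```text
t 15.07 pos [ 0.5372 -0.169   0.2051] yaw_z -2.4 ydown [ 0.002  0.    -1.   ] F [ 0.46  0.1  -2.74] T [-0.02  0.01  0.01] open 0.0113 q [-0.44 -0.07  1.8   0.    1.41 -0.4 ]
```

View pics/ov4.png

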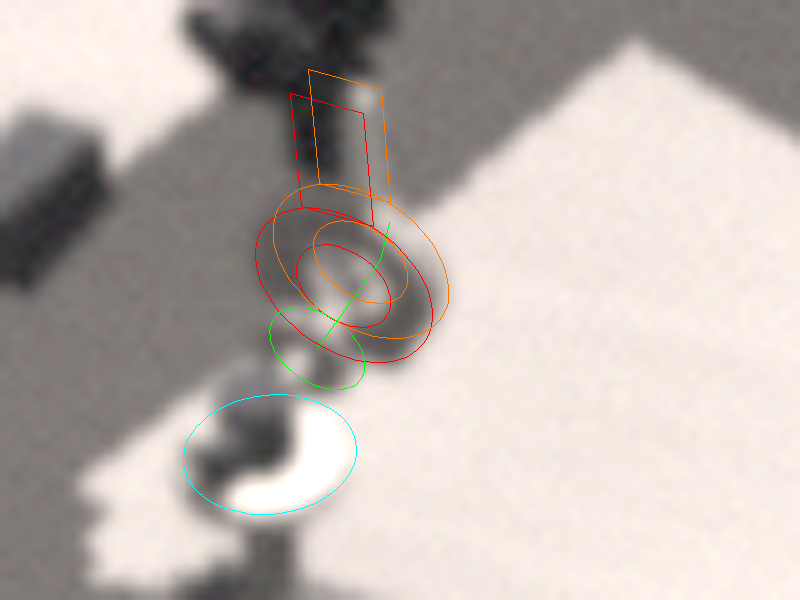

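Request:
servo_tool(
  delta_pos=[
    [0,0.005,0.003],
    [0,0.005,0.002],
    [0,0.002,0],
  ],
  dr=[
    [0,0,0],
    [0,0,0],
    [0,0,0],
  ],
  grip=[0,0,0],
)

```text
t: 15.5
tool_pos: [0.5432, -0.1692, 0.1922]
tool_rot: [-1.187, 1.238, -1.241]
contact_force: [-0.3, 0.6, -2.5]
opening: 0.0111
```

Request:
servo_tool(
  delta_pos=[
    [0,0.001,0],
  ],
  dr=[
    [0,0,0],
  ],
  grip=[0],
)

```text
t: 15.62
tool_pos: [0.5429, -0.1692, 0.1908]
tool_rot: [-1.187, 1.239, -1.24]
contact_force: [0.6, 0.6, -3.3]
opening: 0.0109
```

Request:
servo_tool(
  delta_pos=[
    [0,0.001,0],
  ],
  dr=[
    [0,0,0],
  ],
  grip=[0],
)

```text
t: 15.75
tool_pos: [0.5428, -0.1692, 0.1897]
tool_rot: [-1.187, 1.239, -1.24]
contact_force: [-0.4, 0.2, -2.0]
opening: 0.0112
```

Request:
servo_tool(
  delta_pos=[
    [0,0.0008,0],
  ],
  dr=[
    [0,0,0],
  ],
  grip=[0],
)

```text
t: 15.88
tool_pos: [0.5428, -0.1692, 0.1889]
tool_rot: [-1.187, 1.239, -1.24]
contact_force: [0.2, 0.1, -2.2]
opening: 0.0114
```

Request:
servo_tool(
  delta_pos=[
    [0,0.0008,0],
  ],
  dr=[
    [0,0,0],
  ],
  grip=[0],
)

```text
t: 16.0
tool_pos: [0.5428, -0.1692, 0.1882]
tool_rot: [-1.187, 1.239, -1.241]
contact_force: [-1.1, -1.1, -2.9]
opening: 0.011
```

Request:
servo_tool(
  delta_pos=[
    [0,0.0008,0],
  ],
  dr=[
    [0,0,0],
  ],
  grip=[0],
)

```text
t: 16.12
tool_pos: [0.5429, -0.1693, 0.1878]
tool_rot: [-1.187, 1.238, -1.241]
contact_force: [-1.7, 1.0, -0.8]
opening: 0.011
```

Request:
servo_tool(
  delta_pos=[
    [0,-0.0013,0.003],
    [0,0,0.004],
    [0,0,0.003],
  ],
  dr=[
    [0,0,0],
    [0,0,0],
    [0,0,0],
  ],
  grip=[0,0,0],
)

```text
t: 16.5
tool_pos: [0.5536, -0.1698, 0.1893]
tool_rot: [-1.187, 1.238, -1.241]
contact_force: [0.5, -0.3, -2.5]
opening: 0.0116
```

Request:
servo_tool(
  delta_pos=[
    [0,0,0.001],
  ],
  dr=[
    [0,0,0],
  ],
  grip=[0],
)

```text
t: 16.62
tool_pos: [0.5549, -0.1698, 0.1892]
tool_rot: [-1.187, 1.238, -1.241]
contact_force: [-0.3, -0.6, -2.7]
opening: 0.0112
```

Request:
servo_tool(
  delta_pos=[
    [0,0,0.001],
  ],
  dr=[
    [0,0,0],
  ],
  grip=[0],
)

```text
t: 16.75
tool_pos: [0.556, -0.1698, 0.1891]
tool_rot: [-1.187, 1.238, -1.241]
contact_force: [-0.5, -0.5, -3.3]
opening: 0.0111
```

Request:
servo_tool(
  delta_pos=[
    [0,0,0.001],
  ],
  dr=[
    [0,0,0],
  ],
  grip=[0],
)

```text
t: 16.88
tool_pos: [0.557, -0.1698, 0.189]
tool_rot: [-1.187, 1.238, -1.241]
contact_force: [0.3, -0.5, -2.3]
opening: 0.0111
```

Request:
servo_tool(
  delta_pos=[
    [0,0,0.001],
  ],
  dr=[
    [0,0,0],
  ],
  grip=[0],
)

```text
t: 17.0
tool_pos: [0.558, -0.1699, 0.189]
tool_rot: [-1.187, 1.238, -1.241]
contact_force: [-0.5, 1.1, -2.8]
opening: 0.0115
```

Request:
servo_tool(
  delta_pos=[
    [0,0,0.001],
  ],
  dr=[
    [0,0,0],
  ],
  grip=[0],
)

```text
t: 17.12
tool_pos: [0.559, -0.1699, 0.189]
tool_rot: [-1.187, 1.238, -1.241]
contact_force: [0.1, 0.5, -1.8]
opening: 0.0111
```

Request:
servo_tool(
  delta_pos=[
    [0,0,0.001],
  ],
  dr=[
    [0,0,0],
  ],
  grip=[0],
)

```text
t: 17.25
tool_pos: [0.5601, -0.17, 0.189]
tool_rot: [-1.187, 1.238, -1.241]
contact_force: [-0.6, 0.2, -3.2]
opening: 0.0111
```

Request:
servo_tool(
  delta_pos=[
    [0,0,0.001],
  ],
  dr=[
    [0,0,0],
  ],
  grip=[0],
)

```text
t: 17.38
tool_pos: [0.5611, -0.17, 0.189]
tool_rot: [-1.187, 1.238, -1.241]
contact_force: [-0.1, -0.6, -3.2]
opening: 0.011
```

Request:
servo_tool(
  delta_pos=[
    [0,0,0.001],
  ],
  dr=[
    [0,0,0],
  ],
  grip=[0],
)

```text
t: 17.5
tool_pos: [0.5622, -0.1701, 0.189]
tool_rot: [-1.187, 1.238, -1.241]
contact_force: [0.6, 0.3, -2.4]
opening: 0.0111
```

Request:
servo_tool(
  delta_pos=[
    [0,0,0.001],
  ],
  dr=[
    [0,0,0],
  ],
  grip=[0],
)

```text
t: 17.62
tool_pos: [0.5629, -0.1701, 0.189]
tool_rot: [-1.188, 1.239, -1.24]
contact_force: [-1.8, 0.2, -1.8]
opening: 0.0112
```

Request:
servo_tool(
  delta_pos=[
    [0,0,0.001],
  ],
  dr=[
    [0,0,0],
  ],
  grip=[0],
)

```text
t: 17.75
tool_pos: [0.5631, -0.1701, 0.1888]
tool_rot: [-1.19, 1.242, -1.239]
contact_force: [-4.7, 0.4, -0.5]
opening: 0.0108
```

Request:
servo_tool(
  delta_pos=[
    [0,0,0.001],
  ],
  dr=[
    [0,0,0],
  ],
  grip=[0],
)

```text
t: 17.88
tool_pos: [0.5632, -0.1701, 0.1887]
tool_rot: [-1.192, 1.244, -1.238]
contact_force: [-6.3, 0.5, 0.3]
opening: 0.0111
```

Request:
servo_tool(
  delta_pos=[
    [0,-0.0002,0.0013],
  ],
  dr=[
    [0,0,0],
  ],
  grip=[0],
)

```text
t: 18.0
tool_pos: [0.5634, -0.1701, 0.1888]
tool_rot: [-1.194, 1.247, -1.236]
contact_force: [-6.0, 0.2, 0.3]
opening: 0.0109
```

Request:
servo_tool(
  delta_pos=[
    [0,-0.0002,0.0015],
  ],
  dr=[
    [0,0,0],
  ],
  grip=[0],
)

```text
t: 18.12
tool_pos: [0.5636, -0.1702, 0.1887]
tool_rot: [-1.197, 1.25, -1.233]
contact_force: [-8.1, -0.7, 0.8]
opening: 0.0112
```

Run:
```python
from h import *
state()
```

```text
t 18.12 pos [ 0.5636 -0.1702  0.1887] yaw_z -2.42 ydown [-0.012  0.002 -1.   ] F [-8.13 -0.67  0.84] T [ 0.13  1.43 -0.07] open 0.0112 q [-0.42  0.02  1.75 -0.    1.39 -0.38]
```

Request:
servo_tool(
  delta_pos=[
    [0,-0.0002,0.0017],
    [0,-0.0002,0.0017],
  ],
  dr=[
    [0,0,0],
    [0,0,0],
  ],
  grip=[0,0],
)

```text
t: 18.38
tool_pos: [0.5639, -0.1702, 0.1888]
tool_rot: [-1.203, 1.258, -1.228]
contact_force: [-7.8, 0.1, 1.0]
opening: 0.0112
```

Request:
servo_tool(
  delta_pos=[
    [0,-0.0002,0.0018],
    [0,-0.0002,0.0018],
  ],
  dr=[
    [0,0,0],
    [0,0,0],
  ],
  grip=[0,0],
)

```text
t: 18.62
tool_pos: [0.5643, -0.1702, 0.1888]
tool_rot: [-1.21, 1.266, -1.223]
contact_force: [-8.6, 1.6, 1.1]
opening: 0.0112
```

Run:
```python
from h import *
o,M=state()
overlay('pics/ov5.png',o['tool_pos']+M[:,1]*.0594,-2.6)
state()
```

```text
t 18.62 pos [ 0.5643 -0.1702  0.1888] yaw_z -2.44 ydown [-0.032  0.004 -0.999] F [-8.59  1.59  1.06] T [ 0.05  1.55 -0.  ] open 0.0112 q [-0.41  0.03  1.73 -0.01  1.41 -0.37]
t 18.68 pos [ 0.5644 -0.1702  0.1888] yaw_z -2.43 ydown [-0.032  0.004 -0.999] F [-8.99  0.78  1.87] T [ 0.11  1.64 -0.04] open 0.0111 q [-0.41  0.03  1.73 -0.01  1.41 -0.37]
```

View pics/ov5.png

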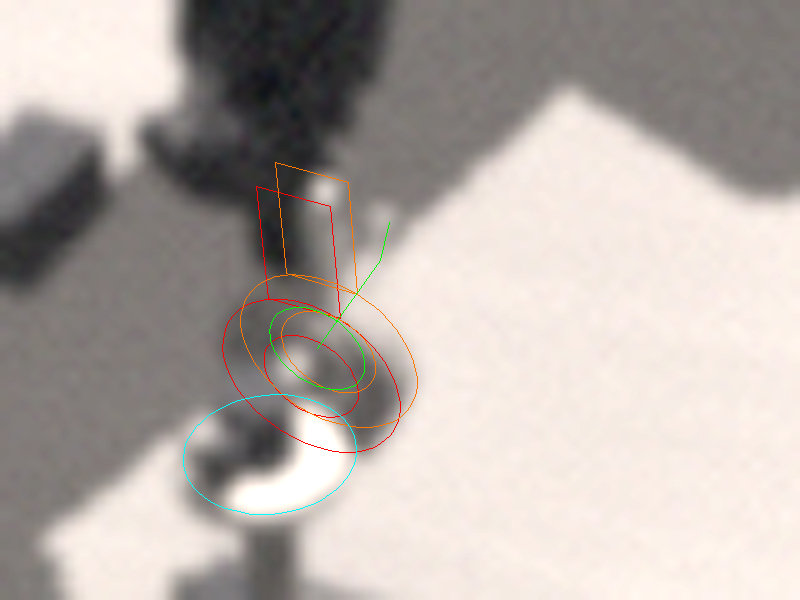

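Request:
servo_tool(
  delta_pos=[
    [0,-0.0002,0.0008],
  ],
  dr=[
    [0.6,0,0],
  ],
  grip=[0],
)

```text
t: 18.8
tool_pos: [0.564, -0.1702, 0.1889]
tool_rot: [-1.205, 1.261, -1.226]
contact_force: [-5.2, 0.2, 0.2]
opening: 0.0113
```

Request:
servo_tool(
  delta_pos=[
    [0,-0.0002,0.0008],
  ],
  dr=[
    [0.7,0,0],
  ],
  grip=[0],
)

```text
t: 18.92
tool_pos: [0.5637, -0.1702, 0.1888]
tool_rot: [-1.199, 1.254, -1.23]
contact_force: [-5.9, 0.6, -0.6]
opening: 0.0113
```

Run:
```python
from h import *
o,M=state()
```

```text
t 18.93 pos [ 0.5637 -0.1702  0.1888] yaw_z -2.44 ydown [-0.016  0.003 -1.   ] F [-5.9   0.64 -0.56] T [0.06 1.21 0.02] open 0.0113 q [-0.42  0.02  1.74 -0.    1.4  -0.37]
```

Tilt recovers. Press once more near level with ~9–10 N.

Request:
servo_tool(
  delta_pos=[
    [0,-0.0002,0.0013],
  ],
  dr=[
    [0.7,0,0],
  ],
  grip=[0],
)

```text
t: 19.05
tool_pos: [0.5635, -0.1702, 0.1887]
tool_rot: [-1.193, 1.249, -1.234]
contact_force: [-8.9, 0.2, 1.7]
opening: 0.011
```

Request:
servo_tool(
  delta_pos=[
    [0,-0.0002,0.0015],
  ],
  dr=[
    [0.6,0,0],
  ],
  grip=[0],
)

```text
t: 19.18
tool_pos: [0.5633, -0.1702, 0.1887]
tool_rot: [-1.188, 1.245, -1.237]
contact_force: [-8.8, 0.5, 0.6]
opening: 0.0107
```

Request:
servo_tool(
  delta_pos=[
    [0,-0.0002,0.0016],
  ],
  dr=[
    [0.5,0,0],
  ],
  grip=[0],
)

```text
t: 19.3
tool_pos: [0.5631, -0.1702, 0.1887]
tool_rot: [-1.186, 1.242, -1.238]
contact_force: [-8.2, -0.2, 2.4]
opening: 0.0114
```

Request:
servo_tool(
  delta_pos=[
    [0,-0.0002,0.0016],
  ],
  dr=[
    [0.5,0,0],
  ],
  grip=[0],
)

```text
t: 19.42
tool_pos: [0.563, -0.1702, 0.1887]
tool_rot: [-1.183, 1.24, -1.24]
contact_force: [-8.3, 1.5, 2.0]
opening: 0.0109
```

Request:
servo_tool(
  delta_pos=[
    [0,-0.0002,0.0016],
  ],
  dr=[
    [0.5,0,0],
  ],
  grip=[0],
)

```text
t: 19.55
tool_pos: [0.5629, -0.1702, 0.1886]
tool_rot: [-1.18, 1.237, -1.242]
contact_force: [-8.3, 1.8, 0.9]
opening: 0.0112
```

Run:
```python
from h import *
o,M=state()
```

```text
t 19.55 pos [ 0.5629 -0.1702  0.1886] yaw_z -2.48 ydown [ 0.008  0.004 -1.   ] F [-8.3   1.75  0.95] T [ 0.07  1.7  -0.09] open 0.0112 q [-0.42  0.    1.76  0.01  1.37 -0.38]
```

Request:
servo_tool(
  delta_pos=[
    [0,0.0004,0.0004],
    [0,0.0005,0.0002],
    [0,0.0004,0.0002],
  ],
  dr=[
    [-0.4,0,0],
    [0,0,0],
    [0,0,0],
  ],
  grip=[0,0,0],
)

```text
t: 19.92
tool_pos: [0.5631, -0.1703, 0.1878]
tool_rot: [-1.186, 1.244, -1.237]
contact_force: [-5.7, -0.0, 2.0]
opening: 0.0109
```

Run:
```python
from h import *
o,M=state()
```

```text
t 19.93 pos [ 0.5631 -0.1703  0.1878] yaw_z -2.49 ydown [-0.001  0.004 -1.   ] F [-5.71 -0.01  2.04] T [0.13 1.08 0.01] open 0.0109 q [-0.42  0.01  1.75  0.    1.38 -0.38]
```

Request:
servo_tool(
  delta_pos=[
    [0,0,-0.0003],
    [0,0,-0.0002],
  ],
  dr=[
    [0,0,0],
    [0,0,0],
  ],
  grip=[0,0],
  grip_force=20,
)

```text
t: 20.18
tool_pos: [0.563, -0.1703, 0.1878]
tool_rot: [-1.185, 1.243, -1.238]
contact_force: [-3.3, 0.0, -0.7]
opening: 0.011
```

Request:
servo_tool(
  delta_pos=[
    [0,0.0002,0],
  ],
  dr=[
    [0,0,0],
  ],
  grip=[0],
)

```text
t: 20.3
tool_pos: [0.563, -0.1704, 0.1878]
tool_rot: [-1.185, 1.243, -1.238]
contact_force: [-4.2, 0.3, 2.2]
opening: 0.0109
```

Request:
servo_tool(
  delta_pos=[
    [0,0,-0.0004],
    [0,0,0],
    [0,0,0],
    [0,0,0],
    [0,0,0],
  ],
  dr=[
    [0,0,0],
    [0,0,0],
    [0,0,0],
    [0,0,0],
    [0,0,0],
  ],
  grip=[0,0.18,0.25,0.35,0.45],
)

```text
t: 20.92
tool_pos: [0.5653, -0.1708, 0.1897]
tool_rot: [-1.181, 1.236, -1.243]
contact_force: [-0.2, -0.4, 0.0]
opening: 0.0383
```

Run:
```python
from h import *
o,M=state()
overlay('pics/ov6.png',[.5625,-.170,.1285],-2.6,s=10)
```

```text
t 20.93 pos [ 0.5653 -0.1708  0.1897] yaw_z -2.48 ydown [ 0.008  0.002 -1.   ] F [-0.19 -0.36  0.05] T [ 0.02 -0.04  0.04] open 0.0383 q [-0.42  0.01  1.75  0.01  1.37 -0.38]
```

View pics/ov6.png

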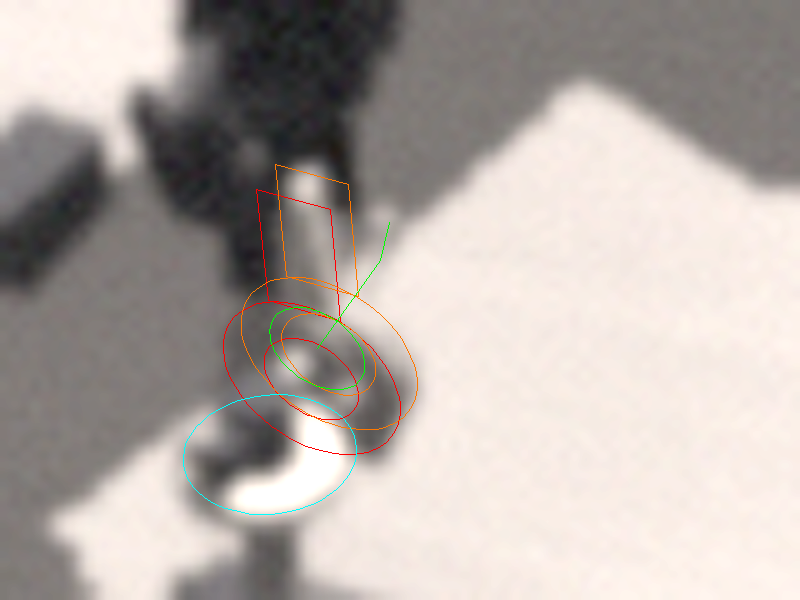

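Request:
servo_tool(
  delta_pos=[
    [0,-0.015,-0.002],
    [0,-0.03,0],
    [0,-0.05,0],
    [0,-0.05,0],
  ],
  dr=[
    [0,0,0],
    [0,0,0],
    [0,0,0],
    [0,0,0],
  ],
  grip=[0.5,0.5,0.5,0.5],
)

```text
t: 21.48
tool_pos: [0.5599, -0.1703, 0.3358]
tool_rot: [-1.184, 1.243, -1.237]
contact_force: [1.2, 0.4, -0.4]
opening: 0.0429
```

Request:
servo_tool(
  delta_pos=[
    [-0.05,0,-0.03],
    [-0.05,0,-0.03],
    [-0.05,0,-0.02],
    [-0.05,0,0],
    [0,0,0],
  ],
  dr=[
    [0,0,0],
    [0,0,0],
    [0,0,0],
    [0,0,0],
    [0,0,0],
  ],
  grip=[0.5,0.5,0.5,0.5,0.5],
)

```text
t: 22.1
tool_pos: [0.4887, 0.0369, 0.3508]
tool_rot: [-1.17, 1.227, -1.252]
contact_force: [-0.1, -0.5, 0.2]
opening: 0.0431
```

Run:
```python
from h import *
o,M=state()
overlay('pics/ov7.png',[.5605,-.1685,.1285],-2.6,s=10)
im=ctrl.get_image('top'); crop('top',im,(385,200),70,60,10,'pics/top_k.png')
cv2.imwrite('pics/scene_end.png',ctrl.get_image('scene')[:,:,::-1])
```

```text
t 22.1 pos [0.4887 0.0369 0.3508] yaw_z -2.61 ydown [ 0.023  0.001 -1.   ] F [-0.09 -0.55  0.18] T [-0.03 -0.03 -0.01] open 0.0431 q [-0.08 -0.33  1.79  0.    1.66 -0.03]
pics/top_k.png origin 350 170 scale 10
```

View pics/ov7.png

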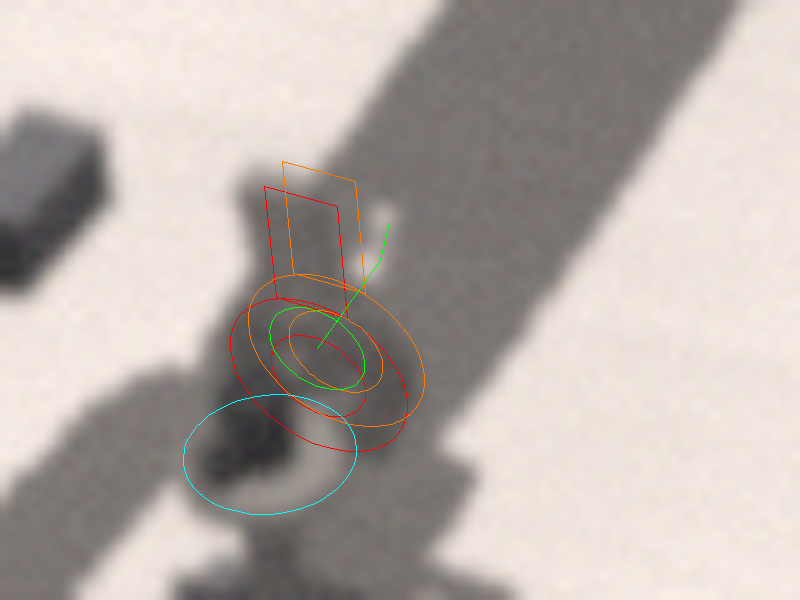

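View pics/top_k.png

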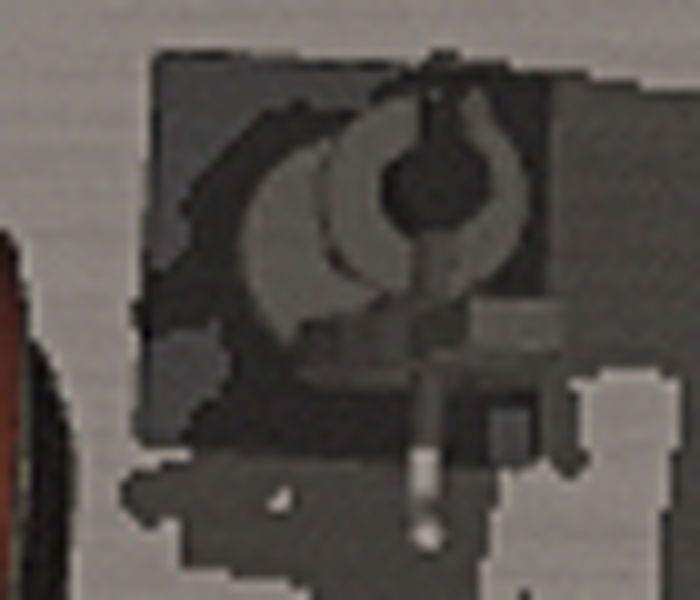

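View pics/scene_end.png

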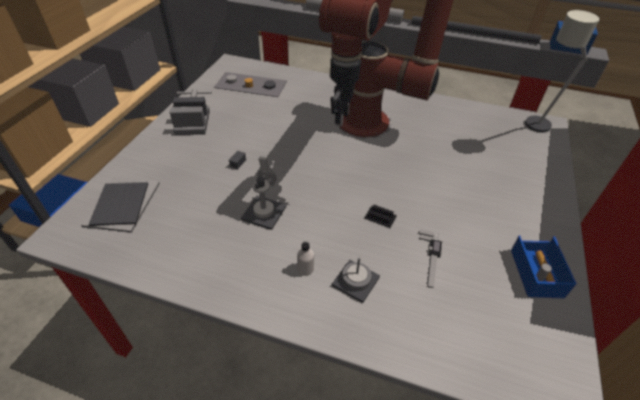

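Request:
servo_tool(
  delta_pos=[
    [-0.06,0,0],
    [-0.06,0,0],
    [-0.04,0,0],
    [0,0,0],
    [0,0,0],
  ],
  dr=[
    [0,0,0],
    [0,0,0],
    [0,0,0],
    [0,0,0],
    [0,0,0],
  ],
  grip=[0.5,0.5,0.5,0.5,0.5],
)

```text
t: 22.88
tool_pos: [0.5013, 0.1896, 0.3499]
tool_rot: [-1.163, 1.241, -1.269]
contact_force: [0.5, -0.3, 0.3]
opening: 0.0425
```

Run:
```python
from h import *
o,M=state()
overlay('pics/ov8.png',[.5605,-.1685,.1285],-2.6,s=10)
im=ctrl.get_image('top'); crop('top',im,(385,200),70,60,10,'pics/top_l.png')
P=lambda c:np.array([350,170])-.45+np.array(c)/10
print(unproj('top',[P((470,300)),P((565,300)),P((563,347)),P((470,345)),P((517,322))],.199).round(4))
print(unproj('top',[P((300,365)),P((560,365))],.135).round(4))
```

```text
t 22.88 pos [0.5013 0.1896 0.3499] yaw_z -3.77 ydown [ 0.021 -0.003 -1.   ] F [ 0.54 -0.33  0.27] T [-0.06  0.05  0.05] open 0.0425 q [ 0.23 -0.21  1.69 -0.01  1.64  0.29]
pics/top_l.png origin 350 170 scale 10
[[ 0.5654 -0.1675  0.199 ]
 [ 0.5657 -0.1895  0.199 ]
 [ 0.5548 -0.1889  0.199 ]
 [ 0.5549 -0.1674  0.199 ]
 [ 0.5604 -0.1783  0.199 ]]
[[ 0.5569 -0.1385  0.135 ]
 [ 0.5579 -0.2024  0.135 ]]
```

View pics/top_l.png

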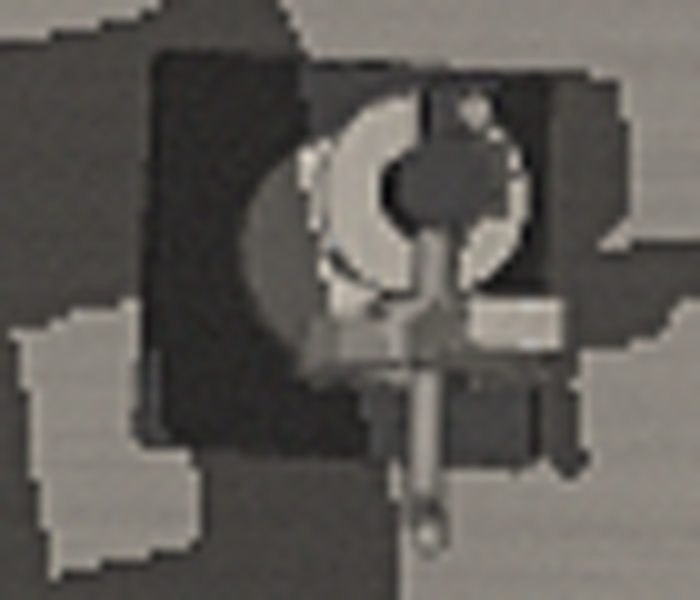

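View pics/ov8.png

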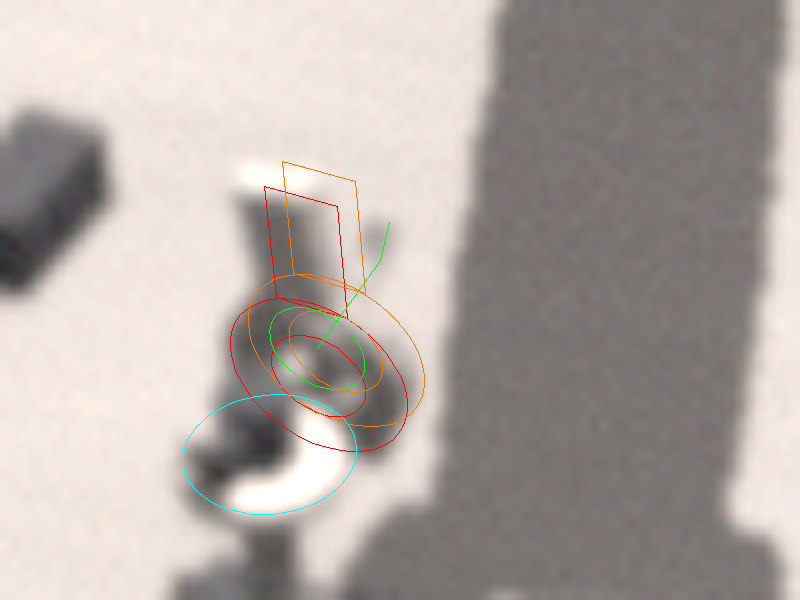

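Run:
```python
from h import *
o,M=state()
im=ctrl.get_image('top')
for l in ("caliper","oil","part","block"):
    r=ctrl.masks_of('top',l)
    if r: print(l,np.round(r[0]['extent'],1))
print(ctrl.finish_job())
```

```text
t 22.98 pos [0.5012 0.1894 0.35  ] yaw_z -3.82 ydown [ 0.021 -0.003 -1.   ] F [ 0.05 -0.27  1.16] T [-0.04 -0.02  0.01] open 0.0426 q [ 0.23 -0.21  1.69 -0.01  1.64  0.29]
caliper [179.4 159.9 189.1 180.6]
oil [305.8 125.  323.8 147.2]
part [236.1 120.5 283.3 160.6]
block [446.3 255.  465.4 283.3]
the job is handed in; nothing more can be done
None
```

I turned the hook clockwise to its stop and hung the ring on it, then handed the job in at about 23 s of the 72 s allowed. No verdict was reported, so what follows is from my own readings.

- **Hook at its stop:** I pressed it there with the fingers for about 1 s. Readings at the stop were 7.7 to 9.8 N, mostly around 9 N, against the 15 N limit.
- **Ring on the bar:** I lifted the ring from its rest by the tab, slid it along the bar and pressed it against the shoulder. The last press was about 0.5 s at 8.2 to 8.9 N along the bar. I then lowered it onto the bar, let go and moved the arm away.

**Last checks**
- The lug is next to the pin, and the bar's tip is at the same pixel as before the ring was hung.
- The ring was in the same place in two pictures about 0.8 s apart. Its position along the bar agrees with where it was pressed.
- The tab leans roughly 0.11 to 0.16 rad sideways; the limit is 0.35. The bore is about 2 mm off the bar sideways; the limit is 7 mm.
- The oil bottle, plate and block are where they were in the top picture, within a few pixels.

**Did not fully agree**
- The last caliper mask covers only part of it, probably because the arm was above it. I did not touch it, and it looks unmoved in the scene view.
- Camera and arm disagree by 2 to 3 mm in x. I relied on contact to find the stop and the shoulder.

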